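Tilt the cinnamon tray and scoop the sticks into the tub

ROBOT

A 6-joint arm with a two-finger parallel gripper is mounted at the origin on the work surface. World frame = base frame: x ahead of the robot, y to its left, z up, the work surface at z = 0. Lengths are in m, angles in rad, forces in N, time in s.
With the tool pointing down it reaches from about 0.325 to 0.775 m from the base axis. Payload 5.5 kg.
Tool frame: the origin (TCP) lies between the finger pads; the fingertips stand 14 mm ahead of it and the grasp point (between the pads) lies 5 mm behind it; z points along the fingers, y is the direction in which the jaws open and shut (so a half turn about z gives the same grasp; the last joint's range is limited). The gripper opens to 88 mm and grips with 3 to 60 N. Pads are 20 mm wide; open, the fingers measure 115 mm over their backs; the gripper's body (75 mm by 178 mm) begins 61 mm behind the grasp point.
Start: joints at [1.16, 0.091, 1.231, -0, 1.82, -0.057], TCP at [0.208, 0.563, 0.237] pointing down, gripper open.
Joint ranges: [-2.87, 2.87], [-0.86, 2.18], [0.17, 2.46], [-1.51, 4.65], [0.06, 2.69], [-2.65, 2.65]. Speed limits (rad/s): [2.57, 2.57, 3.01, 3.14, 3.14, 3.14].

INTERFACE

Orientations are given as a unit quaternion [w, x, y, z].
In Python, from rig import telemetry, eyes, order gives the robot as it stands.
- The arm moves only by the tool move_arm, never from a script. Its arguments are lists of equal length, an entry for each row: "gripper": the closure, from 0 (fully open) to 1 (shut); "linear": the shift along the world's x, y, z in mm, a list of three; "turn": the turn about the world's z in rad. A call has 1 to 8 rows; each row is the pose to reach, as a shift and turn from the pose commanded when the call began; what a row does not reach only later rows make up. A row lasts 1/8 s, in which the tool goes at most 62.5 mm and 10.7 degrees, less where a joint would pass 70% of its speed; a pose out of reach is approached as far as the arm can. A call with a gripper value outside its range is refused whole. The fingers move at their own pace and stop on an object; "force" is the grip in N (left out, the last holds). Time passes only in rows, so rows that repeat a pose let the fingers close. It gives the time, the measured TCP pose, the force and the opening at its end, in the units of the state.
- telemetry.read_state(): the state, without advancing time (a new reading comes with each control period).
- eyes.grab_frame(name): name is "scene" or "top" or "wrist"; returns a dict with "img" (384x512x3 uint8, blue, green, red), "fx", "fy", "cx", "cy" (pixels), "R" (3x3) and "t" (3): a world point X has camera coordinates R X + t. Camera axes: x right, y down, z forward; pixel columns grow to the right and rows downward; lengths in m; the calibration is good to about 2 mm. A picture is of the moment at which its call begins. There is no depth.
- order.close_job(): hands the job in, once; it reports no verdict.
The state is a dict: "time": time; "joint_pos": joint angles; "qd": joint speeds; "joint_efforts": joint torques, N m; "position": TCP position; "eef_rot": TCP orientation; "force": force on the tool from outside, world axes, zero at the start; "ft_torque": the same for the moment, N m; "width": opening from 0.0 (shut) to 1.0 (fully open).
Only numpy, scipy, OpenCV 4.12 (cv2) and the standard library are available. Lean on these libraries where they do the work, as an engineer would, in place of code of your own. Each camera call takes 0.05 s, during which the arm holds its last target.

TASK

Lift the handle end of the steel display tray until it slopes at about 20 degrees and the cinnamon sticks have run down into a pile against its low end; the stiff hinge keeps it there. Then take the scoop, gather all the sticks from the tray in one scoopful and tip all four into the white tub, and lay the scoop back down flat on the counter. Never touch the sticks with the gripper's fingers, spill none on the counter, and leave the two jars alone.

Things in the scene. Friction and masses are not known exactly. Their poses are not given: they have to be found in the camera images.
- tray (a joint): tilt of the steel tray on its hinge (rad): 0 is level, as at the start; grows as the handle end is lifted, end stop at 0.5. The hinge has about 2 N m of friction (8 to 12 N at the handle) and keeps the tray where it is left. Its axis is horizontal, along the stand's y, 115 mm from the stand's origin along the stand's +x, 30 mm above the counter
- stand: fixed dark wooden stand carrying the tray, plate 240 x 150 x 12 mm; two hinge cheeks 46 mm tall stand just outside the tray's hinged corners. Origin at the counter under the middle of the tray; +x points from the tray's handle end to its hinged low end (roughly away from the robot), z up
- tray_mid (a point): middle of the floor of the steel tray, on its top, 34 mm above the counter when level. Open-topped tray, 132 mm wide outside; inner floor 124 mm wide, 219 mm long. Walls above the floor: sides 30 mm, handle end 10 mm, low end 74 mm, leaning 0.2 rad outwards
- tray_low (a point): middle of the foot of the tray's low end wall, inner face, at the floor's top; 6 mm from the hinge axis along the tray and 4 mm above it when level. Axes are the tray's: x along the floor from the handle end to the low end (dips as the tray is tilted), z square to the floor; the floor runs from here to x = -219 mm
- tray_handle (a point): middle of the tray's handle, a round dark steel bar of 12 mm diameter along y, 114 mm long, held at y = +-52 mm by two arms; 43 mm out from the tray's handle-end wall, 60 mm above the counter when level; in the tray's axes 272 mm from the hinge axis along x, 30 mm above it along z
- stick0: a cinnamon stick: plain brown solid round rod, 96 mm long and 22 mm in diameter, 30 g, it rolls, but lying askew it may hang up on the tray's side wall; one of four alike. Origin at its centre; its long axis is its own y. At the start the four lie spread over the tray's floor, roughly across it
- stick1: a cinnamon stick: plain brown solid round rod, 96 mm long and 22 mm in diameter, 30 g, it rolls, but lying askew it may hang up on the tray's side wall; one of four alike. Origin at its centre; its long axis is its own y
- stick2: a cinnamon stick: plain brown solid round rod, 96 mm long and 22 mm in diameter, 30 g, it rolls, but lying askew it may hang up on the tray's side wall; one of four alike. Origin at its centre; its long axis is its own y
- stick3: a cinnamon stick: plain brown solid round rod, 96 mm long and 22 mm in diameter, 30 g, it rolls, but lying askew it may hang up on the tray's side wall; one of four alike. Origin at its centre; its long axis is its own y
- scoop: loose 200 g scoop: flat aluminium pan, open in front and at the sides, rear wall, wooden handle; it lies flat on the counter left or right of the tray. Origin at the pan's underside at its rear wall, mid-width; +x points from handle to lip, z up. Pan 105 mm long, 84 mm wide (the sticks ride across it), 2.4 mm thick, lip square cut; rear wall 55 mm tall
- scoop_grip (a point): grip point on the middle line of the scoop's handle, near the balance, 60 mm above the pan's underside and 35 mm behind the origin (x = -35 mm). The handle is a straight bar along x, 24 x 24 mm in section, from the rear wall to x = -93 mm
- scoop_lip (a point): middle of the lip's lower edge: 105 mm in front of the scoop's origin, at the pan's underside
- tub: fixed white square open tub, 185 x 185 mm outside, 75 mm tall, walls and floor 5 mm, at the side of the tray where the scoop is not. Origin at the counter under its middle, z up
- tub_in (a point): middle of the tub's inner floor, 5 mm above the counter; axes as the tub's
- honey_jar: bystander: amber glass jar with a metal lid, 68 mm across and about 105 mm tall, standing on the counter; origin under its middle
- pepper_jar: bystander: dark jar with a wooden lid, 76 mm across and about 120 mm tall, standing on the counter; origin under its middle
Mind the look-alikes: they are no part of the job. Leave any orange, red or turquoise look-alike of the scoop alone.

How it is judged:
By the outcome, as a careful person would: the job done as asked, in the order asked, and still so for the second after the job is handed in, with the robot touching nothing.
It also fails if it takes over 72 s, if anything falls off the work surface, if the arm or the gripper's body presses on something with over 40 N, if the wrist force passes 120 N, or if a joint passes its speed limit or range.

## Working session

There is one attempt and no reset: what is moved stays moved. The work goes in short steps, Python scripts to look and compute and a tool call to move; the robot and the scene stay as the last step left them, time stands still between calls to the robot, and variables do not carry over. Pictures are saved under pics/ and viewed, and the job is handed in when it is done.

Besides the shell and the picture viewer there is one more tool, called after ">>>" as name(argument=value, ...), one argument or row to a line, values as JSON. move_arm: Moves the arm, as the interface text tells. Its arguments: {"type":"object","properties":{"gripper":{"type":"array","items":{"type":"number"}},"linear":{"type":"array","items":{"type":"array","items":{"type":"number"}}},"turn":{"type":"array","items":{"type":"number"}},"force":{"type":"number"}},"required":["gripper","linear","turn"]}

```bash
ls; mkdir -p pics
python3 - <<'E'
from rig import telemetry, eyes, order
import cv2
print(telemetry.read_state())
for n in ["scene","top","wrist"]:
    f=eyes.grab_frame(n); cv2.imwrite(f"pics/{n}0.png",f["img"]); print(n,f["fx"],f["fy"],f["cx"],f["cy"],f["R"],f["t"])
E
```

```text
pics
{'time': 0.0, 'joint_pos': array([ 1.16027590e+00,  9.18524985e-02,  1.23186515e+00,  1.60878909e-05,
        1.81979212e+00, -5.66919153e-02]), 'qd': array([ 1.68404223e-03, -1.70796202e-03, -7.88727327e-05,  6.09528228e-04,
       -7.89025723e-06, -1.34560773e-03]), 'joint_efforts': array([ 2.76997316e-04, -4.46446216e+01, -4.06448615e+01,  6.99518365e-02,
        2.91325094e-02, -1.68157580e-04]), 'position': array([0.20778172, 0.56259232, 0.23552237]), 'eef_rot': array([-2.29480182e-04,  1.75990811e-01,  9.84391343e-01, -9.30717636e-04]), 'force': array([-0.38339221, -0.41095301, -0.20083984]), 'ft_torque': array([ 0.02546151, -0.01046172, -0.06710698]), 'width': 0.9986434848095558}
scene 393.8830046388008 393.8830046388008 257.8312926575115 191.7397678838792 [[-0.75645104  0.65394948 -0.01148514]
 [ 0.46762305  0.52847531 -0.7085496 ]
 [-0.45728602 -0.5413538  -0.70556754]] [ 0.47697467 -0.15595924  1.49515264]
top 387.84217299624464 387.84217299624464 256.5787637501738 195.38371245341366 [[ 0.00794846 -0.99988316 -0.01305726]
 [-0.98917797 -0.00594894 -0.14659996]
 [ 0.14650516  0.0140812  -0.98910968]] [-0.09379214  0.55850384  1.0664114 ]
wrist 275.4091332763526 275.4091332763526 255.39696190265758 189.758630203617 [[ 0.34620466  0.93815302 -0.00335208]
 [ 0.90401503 -0.33264735  0.26851921]
 [ 0.25079704 -0.09599293 -0.9632685 ]] [-0.59900743 -0.03350365  0.39071032]
```

View pics/scene0.png

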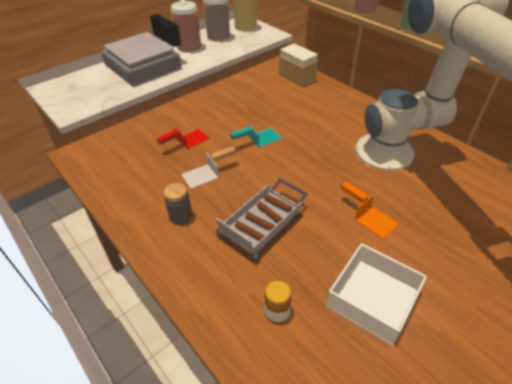

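View pics/top0.png

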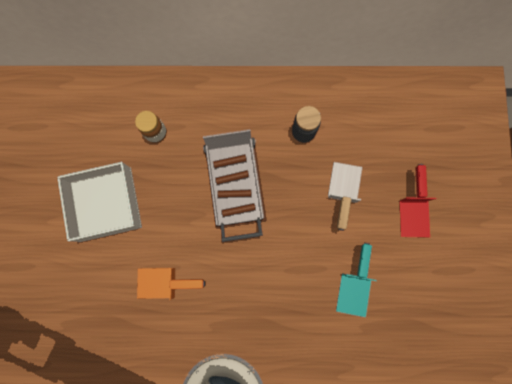

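View pics/wrist0.png

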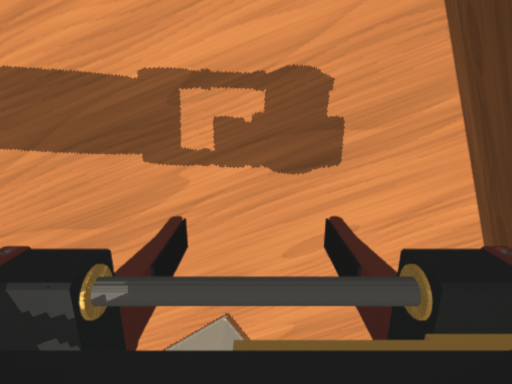

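The top view shows four scoop-shaped objects: an aluminium pan with a wooden handle at about (345,195), a red one at (415,205), a turquoise one at (357,280) and an orange one at (168,283). The bare aluminium and wood one fits the description. It lies right of the tray, with the tub on the left at (100,202). I'll enlarge it to confirm and measure.

```bash
cat > h.py <<'E'
import numpy as np, cv2
from rig import telemetry, eyes, order
def p2w(f,u,v,z):
    d=f["R"].T@np.array([(u-f["cx"])/f["fx"],(v-f["cy"])/f["fy"],1.]); c=-f["R"].T@f["t"]
    return c+d*(z-c[2])/d[2]
def w2p(f,X):
    q=f["R"]@np.asarray(X,float)+f["t"]; return np.array([f["fx"]*q[0]/q[2]+f["cx"],f["fy"]*q[1]/q[2]+f["cy"]])
def crop(f,x0,y0,x1,y1,k,name,grid=20):
    c=cv2.resize(f["img"][y0:y1,x0:x1],None,fx=k,fy=k,interpolation=cv2.INTER_CUBIC)
    for u in range((x0//grid+1)*grid,x1,grid):
        cv2.line(c,((u-x0)*k,0),((u-x0)*k,6),(0,255,0),1); cv2.putText(c,str(u),((u-x0)*k,16),0,.35,(0,255,0),1)
    for v in range((y0//grid+1)*grid,y1,grid):
        cv2.line(c,(0,(v-y0)*k),(6,(v-y0)*k),(0,255,0),1); cv2.putText(c,str(v),(8,(v-y0)*k+4),0,.35,(0,255,0),1)
    cv2.imwrite("pics/"+name,c)
E
python3 - <<'E'
from h import *
f=eyes.grab_frame("top")
crop(f,195,120,275,250,4,"tray1.png",10)
crop(f,320,155,380,240,6,"scoop1.png",10)
crop(f,50,155,150,250,5,"tub1.png",10)
E
```

```text
(no output)
```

View pics/tray1.png

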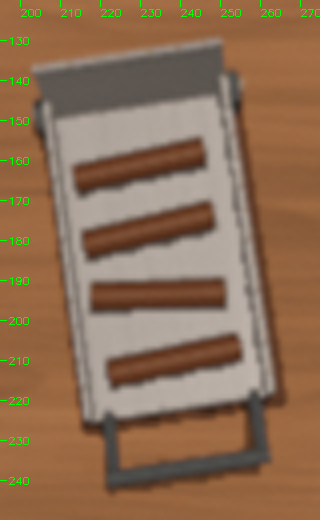

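View pics/scoop1.png

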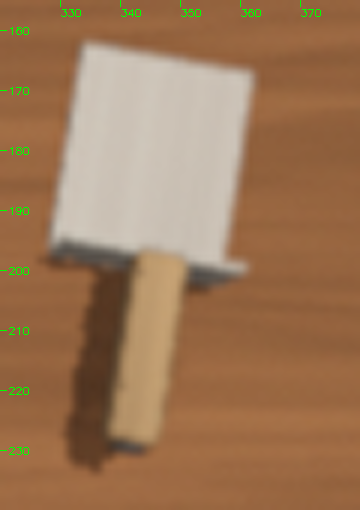

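View pics/tub1.png

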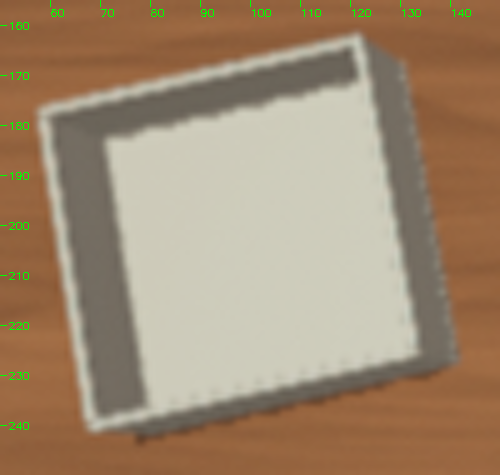

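Run:
```python
from h import *
f=eyes.grab_frame("top")
def P(u,v,z): return p2w(f,u,v,z)[:3]*1000
def show(n,*a): print(n,np.round(P(*a),1)); return P(*a)
hl=show("handleL",222,239.5,.06);hr=show("handleR",261,233.5,.06)
print("mid",(hl+hr)/2,np.linalg.norm(hl-hr),np.degrees(np.arctan2(*(hl-hr)[[0,1]])))
ll=show("lowL",208,149,.034);lr=show("lowR",250,143.5,.034)
print("mid",(ll+lr)/2,np.linalg.norm(ll-lr)); d=((ll+lr)-(hl+hr))/2; print(d,np.linalg.norm(d[:2]),np.degrees(np.arctan2(d[1],d[0])))
a=show("lipL",333.8,162,.0024);b=show("lipR",361.5,167,.0024)
print(np.linalg.norm(a-b),(a+b)/2)
c=show("rearL",328.5,196,.0024);e=show("handlerear top mid",342,228.5,.072);g=show("handlefront top",346.5,197.5,.072)
d=e-(a+b)/2;print(np.linalg.norm(d[:2]),np.degrees(np.arctan2(-d[1],-d[0])), np.linalg.norm((g-e)[:2]),np.degrees(np.arctan2((g-e)[1],(g-e)[0])))
T=[show("tub",*p,.075) for p in [(58.5,176.5),(120,162),(133,227),(68,241)]]
print("tub c",sum(T[:2]+T[3:])/3,[np.linalg.norm(T[0]-T[1]),np.linalg.norm(T[0]-T[3])],(T[1]+T[3])/2)
d=T[0]-T[3];print(np.degrees(np.arctan2(d[1],d[0])))
show("pepper lid",308,119,.12);show("honey lid",148,122,.105)
```

```text
handleL [432.6   4.3  60. ]
handleR [ 449.9 -103.2   60. ]
mid [441.23997051 -49.46031919  60.        ] 108.9134254004198 -9.133067079723059
lowL [696.5  53.5  34. ]
lowR [713.7 -69.3  34. ]
mid [705.11031524  -7.87654811  34.        ] 124.02686351864429
[263.87034473  41.58377108 -26.        ] 267.12687780622076 8.955684343038019
lipL [ 666.9 -319.     2.4]
lipR [ 652.  -400.9    2.4]
83.21232851763284 [ 659.45916133 -359.91306957    2.4       ]
rearL [ 564.2 -301.2    2.4]
handlerear top mid [ 464.5 -324.3   72. ]
handlefront top [ 550.1 -338.7   72. ]
198.1864252787793 -10.366645514903766 86.77856286627173 -9.594865777268515
tub [604.2 465.4  75. ]
tub [646.7 294.6  75. ]
tub [464.3 247.9  75. ]
tub [424.9 424.3  75. ]
tub c [558.58318513 394.76818801  75.        ] [np.float64(175.95064882724023), np.float64(184.01485384603546)] [535.76528605 359.45588783  75.        ]
12.912877650518848
pepper lid [ 758.4 -229.3  120. ]
honey lid [753.6 212.1 105. ]
```

The enlarged crop confirms the bare aluminium pan with a wooden handle, with its lip near (333..361,162..167) and handle rear at (342,228). The measured sizes match the description: lip 83 mm, scoop 198 mm long, tray floor 124 mm wide, and handle to low end 267 mm. The tray yaw is about 9°, the scoop yaw about -10° and the tub about (535,358). I'm moving to the tray handle.

>>> move_arm(
  gripper=[0.5,0.5,0.5,0.5,0.5,0.5,0.5,0.5],
  linear=[
    [10,-30,0],
    [30,-80,0],
    [51,-135,0],
    [72,-190,0],
    [93,-245,0],
    [114,-300,0],
    [135,-355,0],
    [156,-410,0],
  ],
  turn=[-0.1,-0.23,-0.36,-0.49,-0.62,-0.75,-0.88,-1.0],
  force=30,
)

```text
time: 1.25
position: [0.3641, 0.1511, 0.2367]
eef_rot: [0.0, 0.628, 0.778, 0.0]
force: [0.9, 0.0, -0.2]
width: 0.498
```

Run:
```python
from h import *
s=telemetry.read_state();print(s["time"],s["position"],s["eef_rot"],s["width"],s["joint_pos"])
```

```text
1.25 [0.36410069 0.15109058 0.23673812] [2.54468359e-04 6.27813101e-01 7.78363980e-01 4.00158129e-04] 0.4976065287490783 [ 3.06971973e-01 -4.68930012e-01  1.72186868e+00  1.86349270e-05
  1.88770572e+00  9.36624598e-02]
```

>>> move_arm(
  gripper=[0.5,0.5,0.5,0.5,0.5,0.5,0.5,0.5],
  linear=[
    [20,-52,-10],
    [40,-105,-25],
    [60,-158,-55],
    [73,-192,-90],
    [77,-202,-125],
    [77,-202,-150],
    [77,-202,-170],
    [77,-202,-182],
  ],
  turn=[-0.03,-0.056,-0.056,-0.056,-0.056,-0.056,-0.056,-0.056],
)

```text
time: 2.25
position: [0.4403, -0.0491, 0.0534]
eef_rot: [-0.001, 0.648, 0.762, -0.0]
force: [0.1, 0.5, 0.0]
width: 0.498
```

Run:
```python
from h import *
f=eyes.grab_frame("scene");crop(f,200,150,330,270,5,"a1.png",10)
f=eyes.grab_frame("wrist");cv2.imwrite("pics/a2.png",f["img"])
```

```text
(no output)
```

View pics/a1.png

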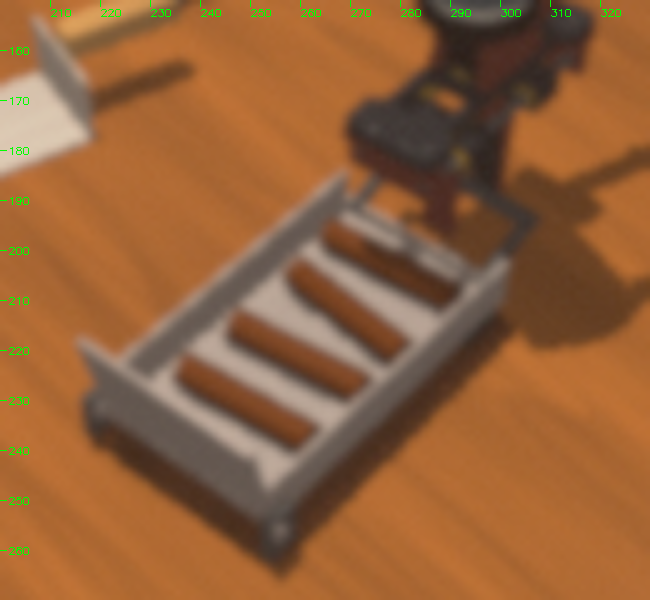

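View pics/a2.png

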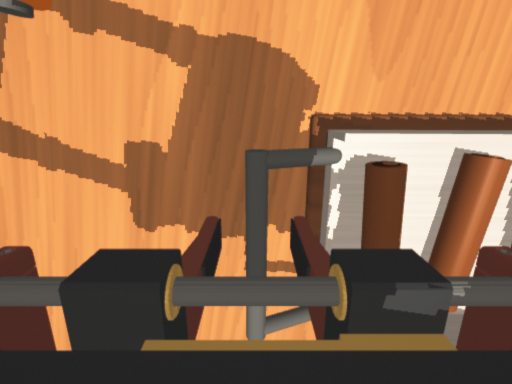

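The bar at (257,240) in the wrist view is centred between the fingers at (218,235) and (298,235). I'm closing and lifting.

>>> move_arm(
  gripper=[1,1,1,1,1,1,1,1],
  linear=[
    [0,0,0],
    [0,0,0],
    [0,0,0],
    [1,0,5],
    [2,0,12],
    [4,0,20],
    [6,0,30],
    [8,1,38],
  ],
  turn=[0,0,0,0,0,0,0,0],
  force=30,
)

```text
time: 3.35
position: [0.4462, -0.0483, 0.0914]
eef_rot: [-0.003, 0.648, 0.762, -0.003]
force: [-9.6, -3.1, -9.3]
width: 0.13
```

>>> move_arm(
  gripper=[1,1,1,1,1,1,1,1],
  linear=[
    [2,0,8],
    [4,1,16],
    [7,1,24],
    [10,2,32],
    [13,2,40],
    [16,3,47],
    [19,3,53],
    [19,3,53],
  ],
  turn=[0,0,0,0,0,0,0,0],
)

```text
time: 4.35
position: [0.465, -0.0454, 0.146]
eef_rot: [-0.003, 0.648, 0.761, -0.003]
force: [-15.1, -1.5, 0.1]
width: 0.127
```

Run:
```python
from h import *
f=eyes.grab_frame("scene");crop(f,200,150,330,270,5,"b1.png",10)
f=eyes.grab_frame("top");crop(f,195,120,275,250,4,"b2.png",10)
```

```text
(no output)
```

View pics/b1.png

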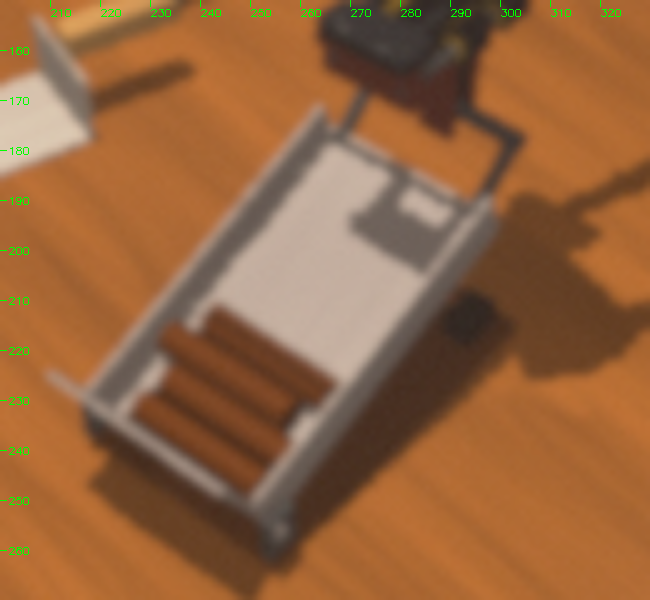

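View pics/b2.png

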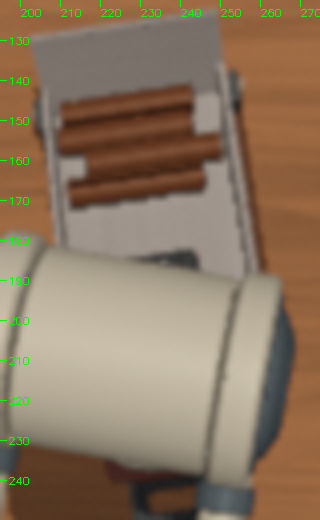

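All four sticks ran down against the low end, at (228,147) to (228,170) in the top view. The handle rose 92.6 mm, which is about 20.3°. I'm releasing it and going to the scoop.

>>> move_arm(
  gripper=[0.5,0.5,0.5,0.5,0.5,0.5,0.5,0.5],
  linear=[
    [-2,0,0],
    [-2,0,0],
    [-2,0,20],
    [-2,0,50],
    [-2,-10,80],
    [8,-50,80],
    [17,-100,80],
    [25,-150,80],
  ],
  turn=[0,0,0,0,0.1,0.25,0.43,0.6],
)

```text
time: 5.45
position: [0.4938, -0.1966, 0.2281]
eef_rot: [0.002, 0.391, 0.92, 0.0]
force: [0.1, 0.2, 0.3]
width: 0.499
```

>>> move_arm(
  gripper=[0.5,0.4,0.4,0.4,0.4,0.4,0.4,0.4],
  linear=[
    [8,-50,0],
    [16,-100,-20],
    [22,-133,-60],
    [22,-138,-90],
    [22,-138,-120],
    [22,-138,-140],
    [22,-138,-140],
    [22,-138,-140],
  ],
  turn=[0.17,0.34,0.5,0.6,0.634,0.634,0.634,0.634],
)

```text
time: 6.45
position: [0.5157, -0.3335, 0.0876]
eef_rot: [0.001, 0.088, 0.996, -0.001]
force: [0.0, 0.6, 0.1]
width: 0.598
```

Run:
```python
from h import *
s=telemetry.read_state();print(s["time"],s["position"],s["eef_rot"],s["width"],s["joint_pos"])
f=eyes.grab_frame("top");crop(f,195,100,375,250,4,"c1.png",10)
f=eyes.grab_frame("wrist");cv2.imwrite("pics/c2.png",f["img"])
```

```text
6.45 [ 0.51569133 -0.33347687  0.08763367] [ 1.14614176e-03  8.78151170e-02  9.96135909e-01 -6.65338370e-04] 0.5982926578026166 [-6.29438102e-01  1.47715704e-01  1.43359326e+00  4.12169262e-05
  1.55763349e+00 -2.02437801e+00]
```

View pics/c1.png

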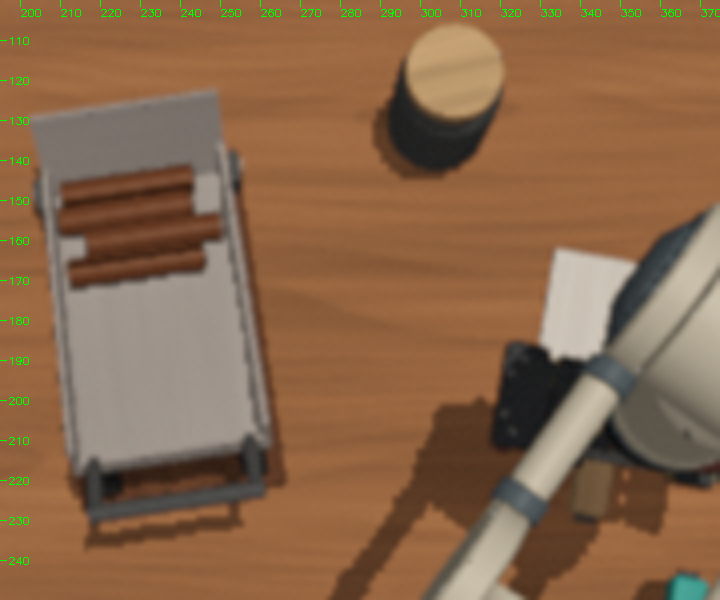

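View pics/c2.png

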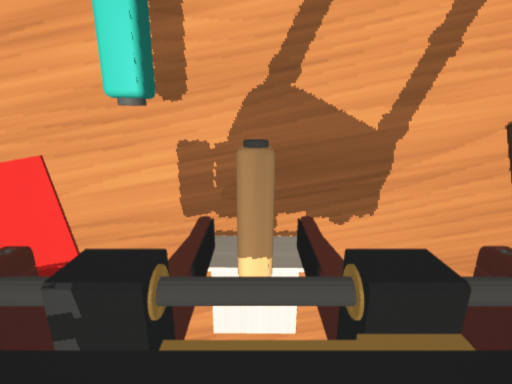

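The handle is centred between the fingers, with its rear at (256,145) in the wrist view. The turquoise one is clear. I'm lowering and gripping.

>>> move_arm(
  gripper=[0.4,0.4,1,1,1,1,1,1],
  linear=[
    [0,0,-20],
    [0,0,-31],
    [0,0,-31],
    [0,0,-31],
    [0,0,-31],
    [0,0,0],
    [0,0,50],
    [0,0,80],
  ],
  turn=[0,0,0,0,0,0,0,0],
  force=40,
)

```text
time: 7.55
position: [0.5153, -0.3334, 0.1686]
eef_rot: [0.001, 0.088, 0.996, -0.001]
force: [0.2, -0.2, -2.3]
width: 0.273
```

Run:
```python
from h import *
s=telemetry.read_state();print(s["time"],s["position"],s["force"],s["ft_torque"])
f=eyes.grab_frame("scene");crop(f,160,80,320,220,5,"d1.png",10)
f=eyes.grab_frame("wrist");cv2.imwrite("pics/d2.png",f["img"])
```

```text
7.55 [ 0.51525595 -0.33344526  0.16858195] [ 0.22021483 -0.15965436 -2.26334233] [ 0.01395816  0.09487526 -0.01138864]
```

View pics/d1.png

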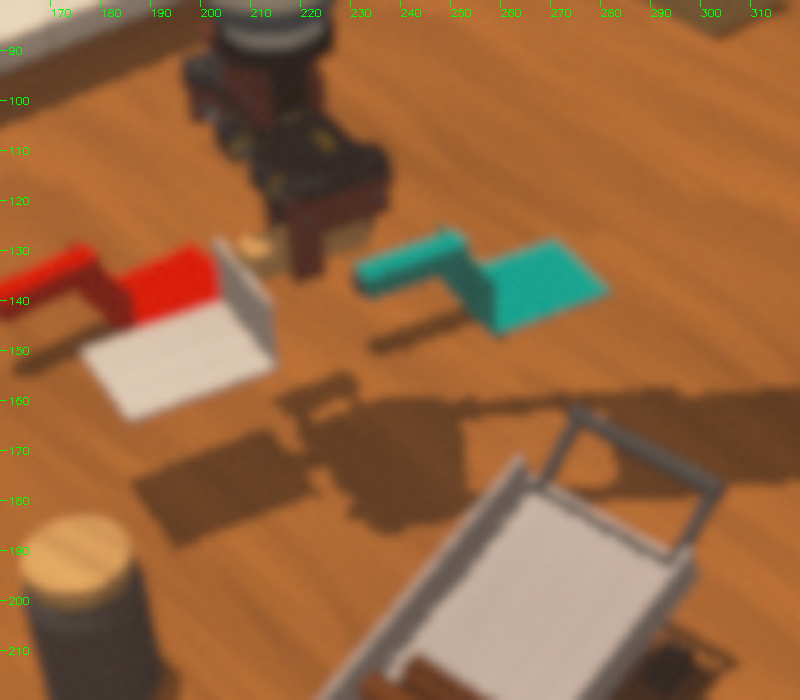

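View pics/d2.png

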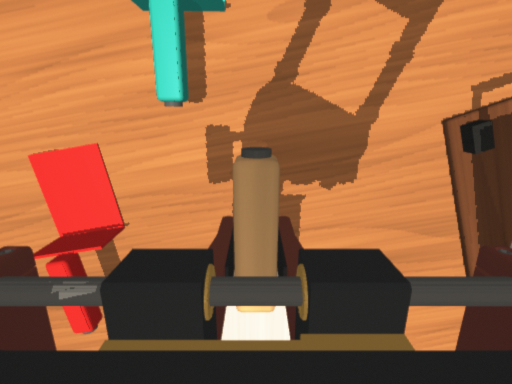

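>>> move_arm(
  gripper=[1,1,1,1,1,1],
  linear=[
    [0,0,-30],
    [0,0,-49],
    [0,0,-49],
    [0,0,-49],
    [0,0,-49],
    [0,0,-49],
  ],
  turn=[0,0,0,0,0,0],
  force=8,
)

```text
time: 8.4
position: [0.5152, -0.3334, 0.1176]
eef_rot: [0.001, 0.088, 0.996, -0.0]
force: [0.6, -1.0, -3.3]
width: 0.271
```

```bash
cat >> h.py <<'E'
from scipy.optimize import least_squares
def scoop_pts(tcp,yaw,pitch,g):
    "pitch>0 lip down (rad); returns rear/lip bottom corners L,R and handle rear"
    c,s=np.cos(yaw),np.sin(yaw); G=np.array(tcp)+[0,0,.005]
    out=[]
    for x,y,z in [(.105,.042,0),(.105,-.042,0),(0,-.042,0),(0,.042,0),(-.093,0,.06)]:
        X,Z=x-g,z-.06
        X,Z=X*np.cos(pitch)+Z*np.sin(pitch),-X*np.sin(pitch)+Z*np.cos(pitch)
        out.append(G+[c*X-s*y,s*X+c*y,Z])
    return out
E
python3 - <<'E'
from h import *
s=telemetry.read_state();print(s["time"],s["position"],s["force"],s["ft_torque"])
f=eyes.grab_frame("scene")
yaw=np.radians(-10.1)
for p in (0,.25,.5):
    print(p,[tuple(np.round(w2p(f,q),1)) for q in scoop_pts(s["position"],yaw,p,-.042)])
crop(f,160,80,320,220,5,"e1.png",10)
E
```

```text
8.4 [ 0.51524127 -0.33341365  0.1176394 ] [ 0.6403164  -0.99623795 -3.274035  ] [ 0.01131105  0.07663572 -0.0087385 ]
0 [(np.float64(187.2), np.float64(174.9)), (np.float64(177.5), np.float64(161.0)), (np.float64(204.9), np.float64(151.0)), (np.float64(215.3), np.float64(164.2)), (np.float64(232.4), np.float64(135.2))]
0.25 [(np.float64(193.8), np.float64(180.4)), (np.float64(184.1), np.float64(166.6)), (np.float64(209.2), np.float64(151.4)), (np.float64(219.7), np.float64(164.4)), (np.float64(231.8), np.float64(132.4))]
0.5 [(np.float64(202.0), np.float64(183.5)), (np.float64(192.2), np.float64(169.9)), (np.float64(213.7), np.float64(150.7)), (np.float64(224.4), np.float64(163.6)), (np.float64(230.4), np.float64(130.0))]
```

View pics/e1.png

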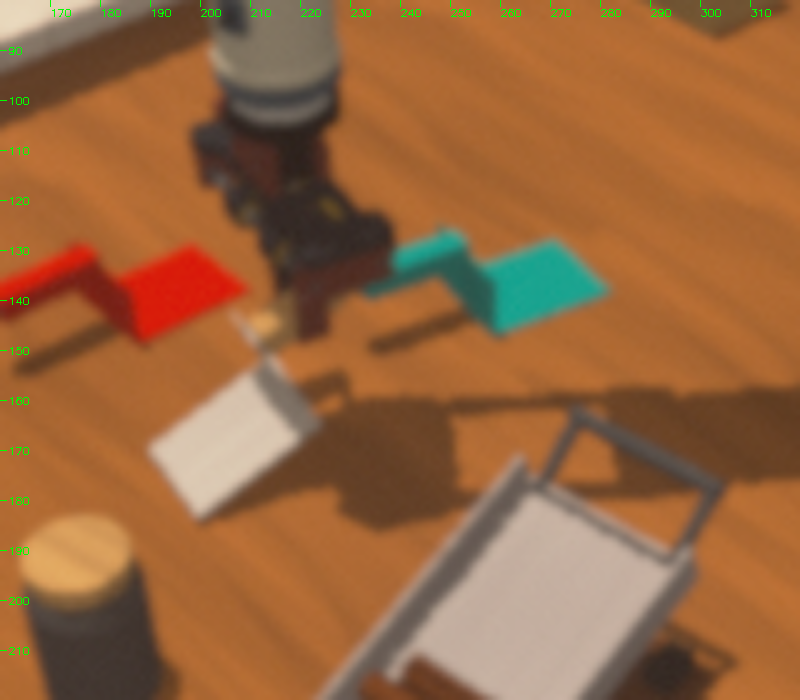

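At 8 N the scoop droops lip-down. Its left lip corner is at (198,184) in the scene view, which fits a pitch of about 0.45 rad, so the pitch can be set through the grip force. I'm tightening and carrying it over the tray.

>>> move_arm(
  gripper=[1,1,1,1,1,1,1,1],
  linear=[
    [0,0,0],
    [0,0,10],
    [0,0,40],
    [0,0,80],
    [0,0,120],
    [0,0,150],
    [-5,40,150],
    [-12,90,150],
  ],
  turn=[0,0,0,0,0,0.05,0.1,0.16],
  force=60,
)

```text
time: 9.45
position: [0.5028, -0.2429, 0.2677]
eef_rot: [0.001, 0.008, 1.0, -0.0]
force: [1.6, 0.8, -2.1]
width: 0.272
```

>>> move_arm(
  gripper=[1,1,1,1,1,1,1,1],
  linear=[
    [-6,45,0],
    [-12,90,0],
    [-18,140,0],
    [-22,180,0],
    [-23,200,0],
    [-23,200,-20],
    [-23,200,-40],
    [-23,200,-45],
  ],
  turn=[0.05,0.1,0.14,0.17,0.173,0.173,0.173,0.173],
)

```text
time: 10.45
position: [0.4794, -0.043, 0.2211]
eef_rot: [-0.001, -0.079, 0.997, 0.0]
force: [-0.6, 1.0, -0.8]
width: 0.27
```

Run:
```python
from h import *
s=telemetry.read_state();print(s["time"],s["position"],s["eef_rot"],s["force"],s["ft_torque"])
f=eyes.grab_frame("scene")
yaw=np.radians(9)
for p in (.3,.45,.6):
    print(p,[tuple(np.round(w2p(f,q),1)) for q in scoop_pts(s["position"],yaw,p,-.042)])
crop(f,200,130,330,260,5,"f1.png",10)
f=eyes.grab_frame("top")
for p in (.3,.45,.6):
    print(p,[tuple(np.round(w2p(f,q),1)) for q in scoop_pts(s["position"],yaw,p,-.042)])
crop(f,195,100,295,250,4,"f2.png",10)
```

```text
10.45 [ 0.47940315 -0.04296435  0.22106368] [-6.30387183e-04 -7.86240318e-02  9.96904129e-01  1.49725377e-04] [-0.59679632  1.02837994 -0.82701594] [0.04165114 0.07330473 0.02096232]
0.3 [(np.float64(271.0), np.float64(206.6)), (np.float64(248.9), np.float64(193.3)), (np.float64(270.3), np.float64(168.1)), (np.float64(292.6), np.float64(180.1)), (np.float64(297.0), np.float64(140.0))]
0.45 [(np.float64(274.5), np.float64(207.4)), (np.float64(252.6), np.float64(194.4)), (np.float64(272.5), np.float64(166.9)), (np.float64(294.7), np.float64(178.8)), (np.float64(296.6), np.float64(138.5))]
0.6 [(np.float64(278.4), np.float64(207.2)), (np.float64(256.7), np.float64(194.4)), (np.float64(274.7), np.float64(165.3)), (np.float64(296.9), np.float64(177.1)), (np.float64(295.9), np.float64(137.2))]
0.3 [(np.float64(215.7), np.float64(177.5)), (np.float64(247.0), np.float64(172.8)), (np.float64(252.3), np.float64(208.6)), (np.float64(219.6), np.float64(213.5)), (np.float64(237.9), np.float64(237.6))]
0.45 [(np.float64(217.3), np.float64(184.6)), (np.float64(248.2), np.float64(180.0)), (np.float64(252.9), np.float64(212.8)), (np.float64(220.2), np.float64(217.7)), (np.float64(237.5), np.float64(236.2))]
0.6 [(np.float64(218.8), np.float64(192.3)), (np.float64(249.3), np.float64(187.7)), (np.float64(253.6), np.float64(217.1)), (np.float64(220.9), np.float64(222.0)), (np.float64(237.1), np.float64(234.4))]
```

View pics/f1.png

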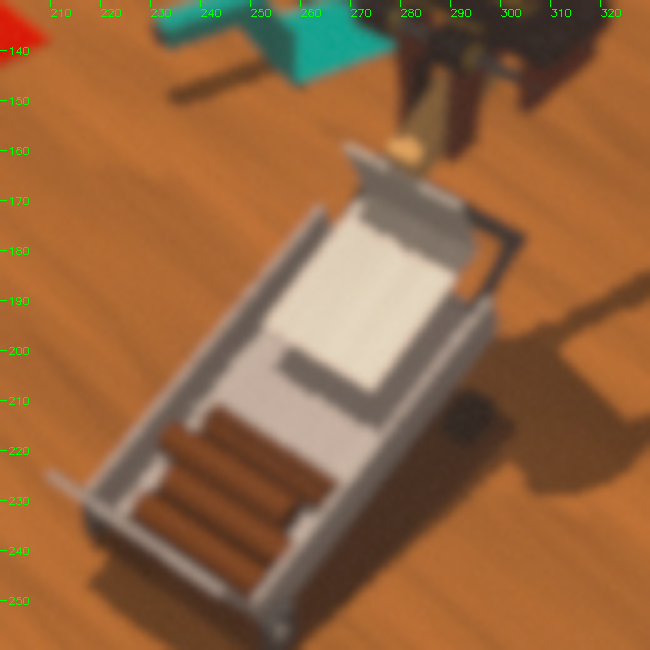

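View pics/f2.png

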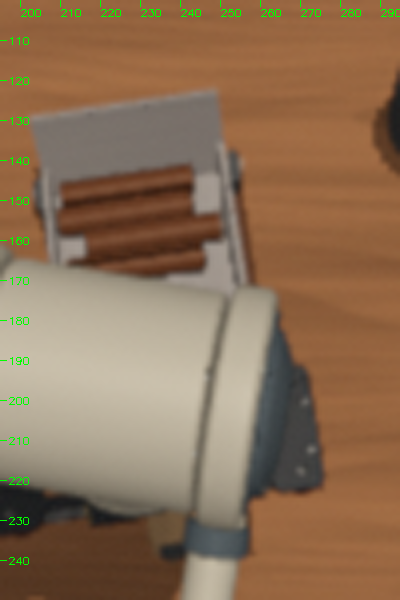

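The pitch is about 0.45 rad and the pan is centred in the tray, with the lip at (252..274,195..208). I'm lowering the lip onto the floor.

>>> move_arm(
  gripper=[1,1,1,1],
  linear=[
    [0,0,-14],
    [0,0,-24],
    [0,0,-29],
    [0,0,-29],
  ],
  turn=[0,0,0,0],
  force=30,
)

```text
time: 11.05
position: [0.4797, -0.0431, 0.192]
eef_rot: [-0.001, -0.078, 0.997, 0.0]
force: [0.4, 0.8, -1.8]
width: 0.272
```

>>> move_arm(
  gripper=[1,1,1,1],
  linear=[
    [0,0,-2],
    [0,0,-4],
    [0,0,-6],
    [0,0,-6],
  ],
  turn=[0,0,0,0],
)

```text
time: 11.55
position: [0.4804, -0.0432, 0.1883]
eef_rot: [0.001, -0.079, 0.997, -0.0]
force: [-0.4, 0.2, 5.3]
width: 0.27
```

Run:
```python
from h import *
s=telemetry.read_state();print(s["time"],s["position"],s["eef_rot"],s["force"],s["ft_torque"])
f=eyes.grab_frame("scene")
yaw=np.radians(9)
for p in (.3,.4,.5,.6):
    print(p,[tuple(np.round(w2p(f,q),1)) for q in scoop_pts(s["position"],yaw,p,-.042)])
crop(f,200,130,330,260,5,"g1.png",10)
```

```text
11.55 [ 0.48040859 -0.04320117  0.18834611] [ 1.44590010e-03 -7.85175357e-02  9.96911635e-01 -3.13970231e-04] [-0.43672871  0.24537985  5.32097491] [0.1389541  0.20622656 0.01713846]
0.3 [(np.float64(270.6), np.float64(214.4)), (np.float64(248.9), np.float64(201.1)), (np.float64(269.9), np.float64(176.1)), (np.float64(291.7), np.float64(188.2)), (np.float64(296.1), np.float64(148.8))]
0.4 [(np.float64(272.8), np.float64(214.9)), (np.float64(251.3), np.float64(201.8)), (np.float64(271.3), np.float64(175.4)), (np.float64(293.1), np.float64(187.4)), (np.float64(295.8), np.float64(147.8))]
0.5 [(np.float64(275.2), np.float64(215.0)), (np.float64(253.9), np.float64(202.1)), (np.float64(272.8), np.float64(174.4)), (np.float64(294.5), np.float64(186.3)), (np.float64(295.5), np.float64(147.0))]
0.6 [(np.float64(277.8), np.float64(214.7)), (np.float64(256.6), np.float64(201.8)), (np.float64(274.2), np.float64(173.3)), (np.float64(295.9), np.float64(185.2)), (np.float64(295.0), np.float64(146.3))]
```

View pics/g1.png

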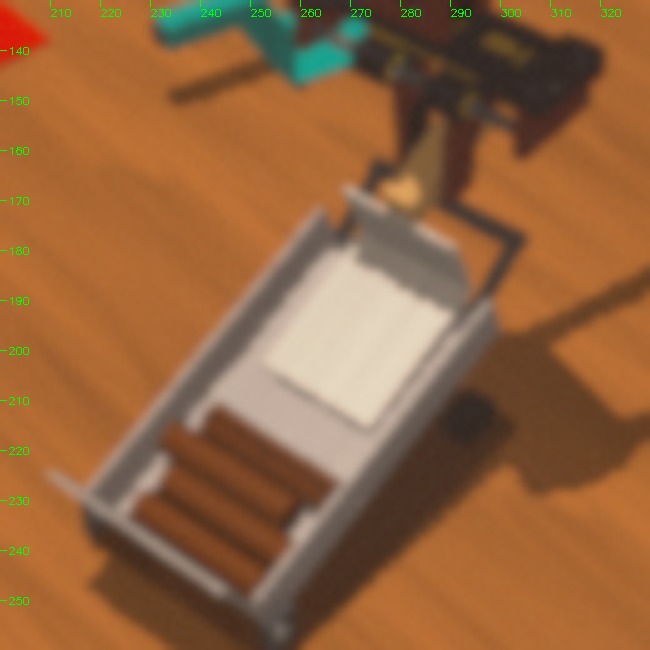

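The lip is on the tray floor at (253..273,202..215) with a press of about 7 N. I'm sliding down-slope under the sticks.

>>> move_arm(
  gripper=[1,1,1,1,1,1,1,1],
  linear=[
    [6,1,0],
    [13,2,-3],
    [20,3,-5],
    [27,4,-8],
    [34,5,-11],
    [41,6,-13],
    [48,7,-16],
    [56,9,-19],
  ],
  turn=[0,0,0,0,0,0,0,0],
  force=40,
)

```text
time: 12.6
position: [0.5364, -0.0341, 0.1674]
eef_rot: [-0.0, -0.078, 0.997, -0.0]
force: [1.0, 0.2, -3.0]
width: 0.271
```

Run:
```python
from h import *
s=telemetry.read_state();print(s["time"],s["position"],s["eef_rot"],s["force"],s["ft_torque"])
f=eyes.grab_frame("scene")
yaw=np.radians(9)
for p in (.3,.4,.5,.6):
    print(p,[tuple(np.round(w2p(f,q),1)) for q in scoop_pts(s["position"],yaw,p,-.042)])
crop(f,200,130,330,260,5,"g2.png",10)
```

```text
12.6 [ 0.53635798 -0.03413085  0.16740366] [-2.30955149e-05 -7.84278580e-02  9.96919790e-01 -4.91907586e-05] [ 1.04554521  0.16226518 -2.9716186 ] [-0.09067333  0.18806468  0.02413795]
0.3 [(np.float64(258.2), np.float64(230.6)), (np.float64(236.6), np.float64(216.6)), (np.float64(258.2), np.float64(190.9)), (np.float64(280.0), np.float64(203.6)), (np.float64(284.3), np.float64(163.8))]
0.4 [(np.float64(260.6), np.float64(231.0)), (np.float64(239.2), np.float64(217.2)), (np.float64(259.7), np.float64(190.1)), (np.float64(281.4), np.float64(202.7)), (np.float64(284.0), np.float64(162.8))]
0.5 [(np.float64(263.2), np.float64(230.9)), (np.float64(241.9), np.float64(217.2)), (np.float64(261.2), np.float64(189.1)), (np.float64(282.9), np.float64(201.6)), (np.float64(283.6), np.float64(162.0))]
0.6 [(np.float64(265.9), np.float64(230.3)), (np.float64(244.8), np.float64(216.9)), (np.float64(262.7), np.float64(187.9)), (np.float64(284.4), np.float64(200.4)), (np.float64(283.1), np.float64(161.3))]
```

View pics/g2.png

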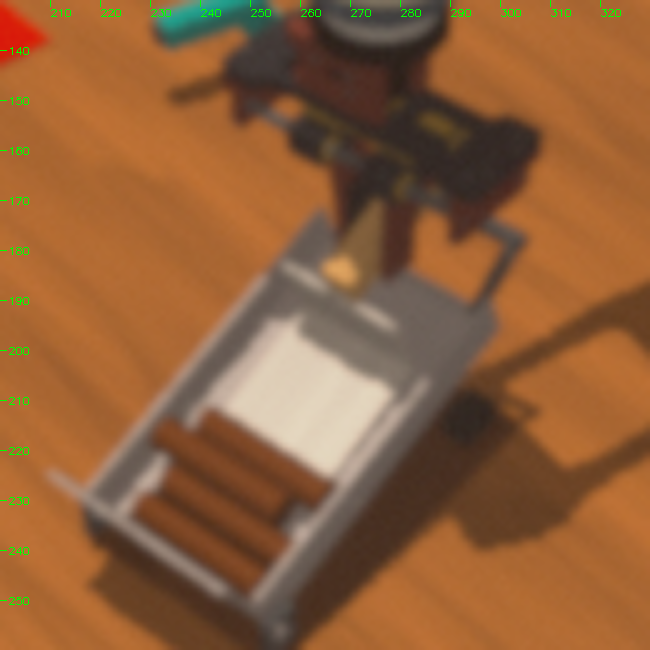

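>>> move_arm(
  gripper=[1,1,1],
  linear=[
    [0,0,-2],
    [0,0,-4],
    [0,0,-4],
  ],
  turn=[0,0,0],
)

```text
time: 13.02
position: [0.5363, -0.0341, 0.1646]
eef_rot: [0.001, -0.079, 0.997, -0.0]
force: [0.0, -0.7, 1.5]
width: 0.272
```

>>> move_arm(
  gripper=[1,1,1,1,1,1,1,1],
  linear=[
    [5,1,-2],
    [10,1.5,-4],
    [15,2.5,-6],
    [20,3,-8],
    [25,4,-10],
    [30,5,-12],
    [35,5.5,-14],
    [40,6.5,-16],
  ],
  turn=[0,0,0,0,0,0,0,0],
)

```text
time: 14.02
position: [0.5768, -0.0279, 0.149]
eef_rot: [0.001, -0.078, 0.997, -0.0]
force: [-2.8, -0.8, 7.4]
width: 0.27
```

Run:
```python
from h import *
s=telemetry.read_state();print(s["time"],s["position"],s["eef_rot"],s["force"],s["ft_torque"])
f=eyes.grab_frame("scene")
yaw=np.radians(9)
for p in (.3,.4,.5,.6):
    print(p,[tuple(np.round(w2p(f,q),1)) for q in scoop_pts(s["position"],yaw,p,-.042)])
crop(f,200,130,330,260,5,"g3.png",10)
f=eyes.grab_frame("top")
crop(f,195,100,295,250,4,"g4.png",10)
```

```text
14.025 [ 0.57677978 -0.02791034  0.14899438] [ 1.13368559e-03 -7.83584802e-02  9.96924515e-01 -4.16830478e-04] [-2.83921465 -0.76872381  7.42978162] [-0.03379393 -0.1193883   0.00088271]
0.3 [(np.float64(249.0), np.float64(243.3)), (np.float64(227.5), np.float64(228.8)), (np.float64(249.6), np.float64(202.5)), (np.float64(271.2), np.float64(215.7)), (np.float64(275.6), np.float64(175.6))]
0.4 [(np.float64(251.5), np.float64(243.5)), (np.float64(230.2), np.float64(229.2)), (np.float64(251.1), np.float64(201.6)), (np.float64(272.7), np.float64(214.8)), (np.float64(275.2), np.float64(174.7))]
0.5 [(np.float64(254.2), np.float64(243.2)), (np.float64(233.1), np.float64(229.1)), (np.float64(252.7), np.float64(200.6)), (np.float64(274.2), np.float64(213.6)), (np.float64(274.8), np.float64(173.9))]
0.6 [(np.float64(257.1), np.float64(242.5)), (np.float64(236.1), np.float64(228.6)), (np.float64(254.2), np.float64(199.4)), (np.float64(275.7), np.float64(212.3)), (np.float64(274.2), np.float64(173.3))]
```

View pics/g3.png

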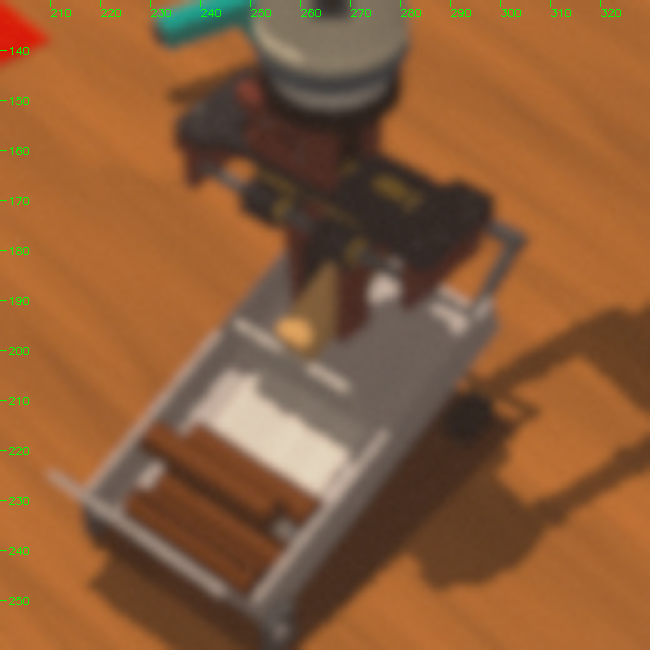

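View pics/g4.png

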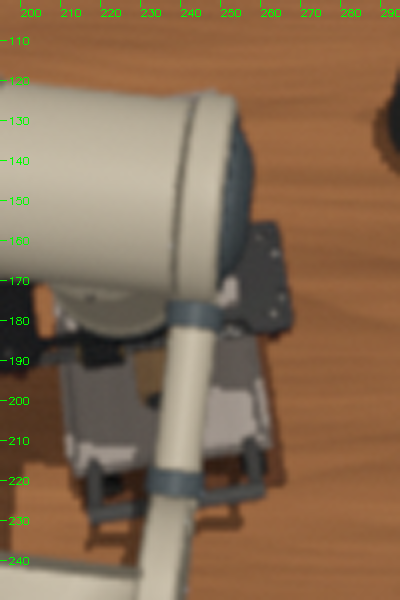

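The pan is sliding under, with the sticks riding at (225..265,215..245). About 20 mm is left to the wall.

>>> move_arm(
  gripper=[1,1,1,1,1,1],
  linear=[
    [4,0.5,-1],
    [8,1,-2],
    [12,2,-4],
    [16,2.5,-5.5],
    [20,3,-7],
    [20,3,-7],
  ],
  turn=[0,0,0,0,0,0],
)

```text
time: 14.88
position: [0.5938, -0.0252, 0.1436]
eef_rot: [-0.002, -0.078, 0.997, -0.001]
force: [-18.8, -0.6, 18.4]
width: 0.273
```

Run:
```python
from h import *
s=telemetry.read_state();print(s["time"],s["position"],s["eef_rot"],s["force"],s["ft_torque"])
f=eyes.grab_frame("scene")
yaw=np.radians(9)
for p in (.3,.4,.5,.6):
    print(p,[tuple(np.round(w2p(f,q),1)) for q in scoop_pts(s["position"],yaw,p,-.042)])
crop(f,200,130,330,260,5,"g5.png",10)
```

```text
14.875 [ 0.59383048 -0.02524875  0.14363476] [-2.14271606e-03 -7.82553323e-02  9.96930921e-01 -5.00665656e-04] [-18.76593078  -0.61495374  18.43141526] [-0.08228402  2.76234193  0.06427434]
0.3 [(np.float64(245.0), np.float64(248.1)), (np.float64(223.6), np.float64(233.4)), (np.float64(245.8), np.float64(206.9)), (np.float64(267.4), np.float64(220.3)), (np.float64(271.8), np.float64(180.0))]
0.4 [(np.float64(247.6), np.float64(248.3)), (np.float64(226.4), np.float64(233.8)), (np.float64(247.4), np.float64(206.0)), (np.float64(268.9), np.float64(219.4)), (np.float64(271.5), np.float64(179.1))]
0.5 [(np.float64(250.4), np.float64(248.0)), (np.float64(229.3), np.float64(233.6)), (np.float64(249.0), np.float64(204.9)), (np.float64(270.5), np.float64(218.2)), (np.float64(271.0), np.float64(178.4))]
0.6 [(np.float64(253.3), np.float64(247.3)), (np.float64(232.4), np.float64(233.1)), (np.float64(250.6), np.float64(203.7)), (np.float64(272.0), np.float64(216.9)), (np.float64(270.5), np.float64(177.8))]
```

View pics/g5.png

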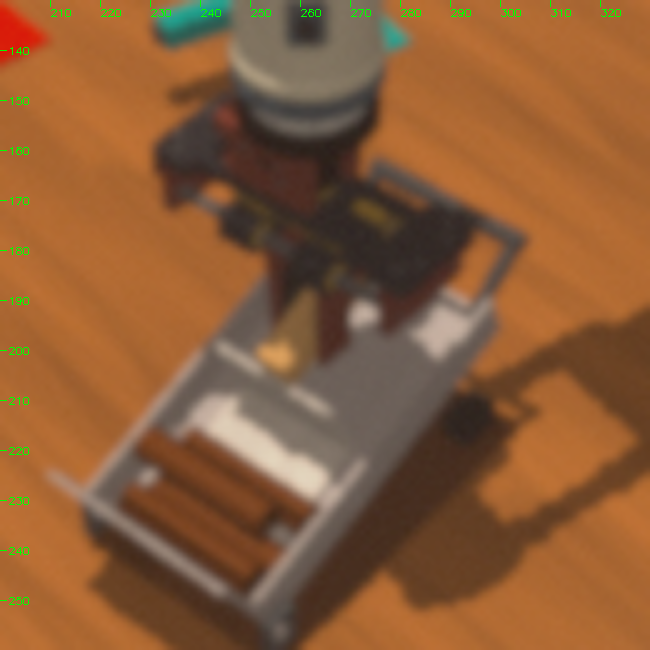

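Run:
```python
from h import *
f=eyes.grab_frame("scene")
crop(f,212,200,276,256,10,"g6.png",10)
f=eyes.grab_frame("wrist");cv2.imwrite("pics/g7.png",f["img"])
```

```text
(no output)
```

View pics/g6.png

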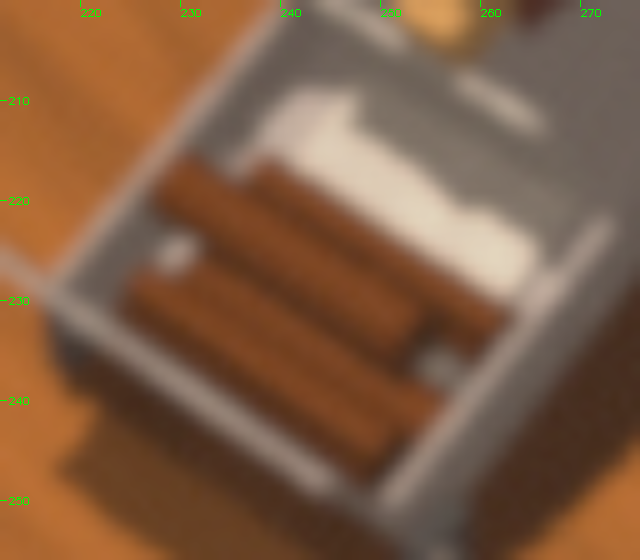

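View pics/g7.png

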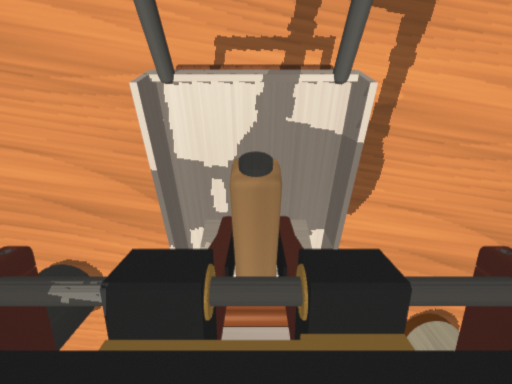

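```bash
cat >> h.py <<'E'
def ptw(tcp,yaw,pitch,g,x,y,z):
    c,s=np.cos(yaw),np.sin(yaw); G=np.array(tcp)+[0,0,.005]; X,Z=x-g,z-.06
    X,Z=X*np.cos(pitch)+Z*np.sin(pitch),-X*np.sin(pitch)+Z*np.cos(pitch)
    return G+[c*X-s*y,s*X+c*y,Z]
E
python3 - <<'E'
from h import *
f=eyes.grab_frame("scene");s=telemetry.read_state();print(s["force"])
yaw=np.radians(9)
for p in (.25,.3,.35,.4,.45,.5):
    print(p,[np.round(w2p(f,ptw(s["position"],yaw,p,-.042,*q)),1) for q in [(0,-.042,.055),(0,.042,.055),(-.093,0,.06)]],
      np.round(ptw(s["position"],yaw,p,-.042,.105,0,0),4))
low=np.array([.7057,-.0077,.0358]);print(w2p(f,low))
d=np.array([np.cos(yaw),np.sin(yaw),0])
n=np.array([-d[1],d[0],0])
for a in (-.062,.062): print(w2p(f,low+n*a))
E
```

```text
[-17.33329731  -1.13203592  18.91532201]
0.25 [array([241.3, 197.4]), array([263.7, 211.1]), array([272. , 180.5])] [ 0.7198 -0.0053  0.0541]
0.3 [array([241.6, 197.7]), array([263.9, 211.4]), array([271.8, 180. ])] [ 0.715  -0.0061  0.0479]
0.35 [array([241.8, 198. ]), array([264.1, 211.7]), array([271.7, 179.6])] [ 0.7099 -0.0069  0.0419]
0.4 [array([242. , 198.3]), array([264.3, 211.9]), array([271.5, 179.1])] [ 0.7044 -0.0077  0.0361]
0.45 [array([242.3, 198.5]), array([264.6, 212.1]), array([271.3, 178.7])] [ 0.6987 -0.0086  0.0307]
0.5 [array([242.6, 198.7]), array([264.8, 212.3]), array([271. , 178.4])] [ 0.6928 -0.0096  0.0255]
[236.51842502 241.21038634]
[221.22176535 230.71863263]
[252.59761824 252.2388683 ]
```

All four sticks show in front of the rear wall, as pairs at (235,222)/(247,226) and (238,235)/(240,238). The pose fit puts the lip at the wall foot with a pitch of about 0.38. Next I'll rock the scoop level about its heel with a lighter grip.

>>> move_arm(
  gripper=[1,1,1,1,1,1,1],
  linear=[
    [-8,-1,-3],
    [-10,-1.5,-4],
    [-12,-2,-4.5],
    [-15,-2.5,-6],
    [-19,-3,-8],
    [-22,-3.5,-9.5],
    [-25,-4,-11],
  ],
  turn=[0,0,0,0,0,0,0],
  force=18,
)

```text
time: 15.95
position: [0.5717, -0.0285, 0.131]
eef_rot: [0.001, -0.079, 0.997, -0.0]
force: [1.6, 0.3, 7.8]
width: 0.273
```

Run:
```python
from h import *
f=eyes.grab_frame("scene");s=telemetry.read_state();print(s["time"],s["position"],s["force"])
yaw=np.radians(9)
for p in (-.1,0,.1,.2,.3,.4):
    print(p,[np.round(w2p(f,ptw(s["position"],yaw,p,-.042,*q)),1) for q in [(0,-.042,.055),(0,.042,.055),(-.093,0,.06),(.105,.042,0)]],
      np.round(ptw(s["position"],yaw,p,-.042,.0,0,0),4))
crop(f,200,150,320,256,6,"k1.png",10)
```

```text
16.0 [ 0.57129085 -0.02858147  0.13084851] [0.6943088  0.85351385 8.49394591]
-0.1 [array([245.9, 193.3]), array([268.2, 206.7]), array([276.9, 183.7]), array([242.9, 240.2])] [ 0.6185 -0.0211  0.0803]
0 [array([246. , 194.3]), array([268.3, 207.7]), array([277. , 182.4]), array([244.4, 242.4])] [ 0.6128 -0.022   0.0758]
0.1 [array([246.2, 195.1]), array([268.4, 208.5]), array([277. , 181.2]), array([246.2, 244.1])] [ 0.6067 -0.023   0.072 ]
0.2 [array([246.5, 195.9]), array([268.7, 209.3]), array([276.9, 180.1]), array([248.2, 245.3])] [ 0.6002 -0.024   0.0687]
0.3 [array([246.9, 196.5]), array([269. , 209.9]), array([276.6, 179.1]), array([250.5, 246. ])] [ 0.5934 -0.0251  0.0661]
0.4 [array([247.4, 197.1]), array([269.4, 210.4]), array([276.3, 178.3]), array([253. , 246.2])] [ 0.5864 -0.0262  0.0642]
```

View pics/k1.png

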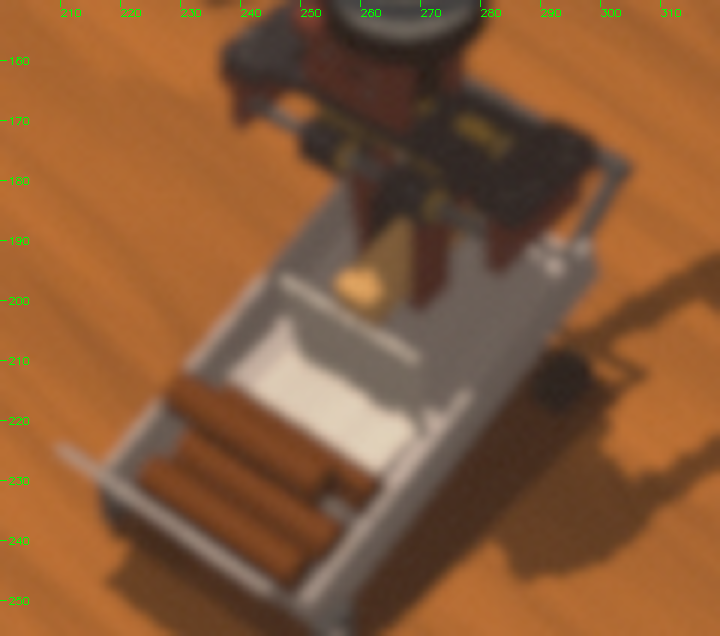

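>>> move_arm(
  gripper=[1,1,1,1,1,1,1,1],
  linear=[
    [-2,0,-1.5],
    [-4,-0.5,-3],
    [-6,-1,-5],
    [-8,-1,-6.5],
    [-10,-1.5,-8.5],
    [-12,-2,-10.5],
    [-14,-2,-12.5],
    [-14,-2,-12.5],
  ],
  turn=[0,0,0,0,0,0,0,0],
)

```text
time: 17.0
position: [0.5566, -0.0308, 0.1183]
eef_rot: [-0.0, -0.078, 0.997, -0.0]
force: [-3.5, -0.3, 10.3]
width: 0.274
```

Run:
```python
from h import *
f=eyes.grab_frame("scene");s=telemetry.read_state();print(s["time"],s["position"],s["force"])
yaw=np.radians(9)
for p in (-.2,-.1,0,.1,.2,.3):
    h=ptw(s["position"],yaw,p,-.042,.0,0,0)
    print(p,[np.round(w2p(f,ptw(s["position"],yaw,p,-.042,*q)),1) for q in [(0,-.042,.055),(0,.042,.055),(-.093,0,.06),(.105,.042,0)]],
      np.round(h,4), "floor", .0358+(.7057-h[0])/.988*.3707)
crop(f,200,150,320,256,6,"k2.png",10)
```

```text
17.05 [ 0.55661229 -0.03088362  0.11836247] [-2.82066742 -1.2136342   9.96441967]
-0.2 [array([249.4, 192.5]), array([271.5, 205.7]), array([279.6, 185.4]), array([245.6, 237.1])] [ 0.609  -0.0226  0.0729] floor 0.07206642536964462
-0.1 [array([249.4, 193.5]), array([271.5, 206.8]), array([279.8, 184.1]), array([246.6, 239.8])] [ 0.6038 -0.0234  0.0679] floor 0.07403154441621956
0 [array([249.5, 194.5]), array([271.5, 207.7]), array([279.9, 182.8]), array([248. , 241.9])] [ 0.5981 -0.0243  0.0634] floor 0.07617358121270243
0.1 [array([249.7, 195.3]), array([271.7, 208.5]), array([279.9, 181.6]), array([249.7, 243.6])] [ 0.592  -0.0253  0.0595] floor 0.07847113323548602
0.2 [array([250. , 196.1]), array([271.9, 209.3]), array([279.8, 180.6]), array([251.7, 244.8])] [ 0.5855 -0.0263  0.0562] floor 0.08090124410422846
0.3 [array([250.3, 196.7]), array([272.2, 209.9]), array([279.6, 179.6]), array([253.9, 245.5])] [ 0.5787 -0.0274  0.0536] floor 0.08343963295441703
```

View pics/k2.png

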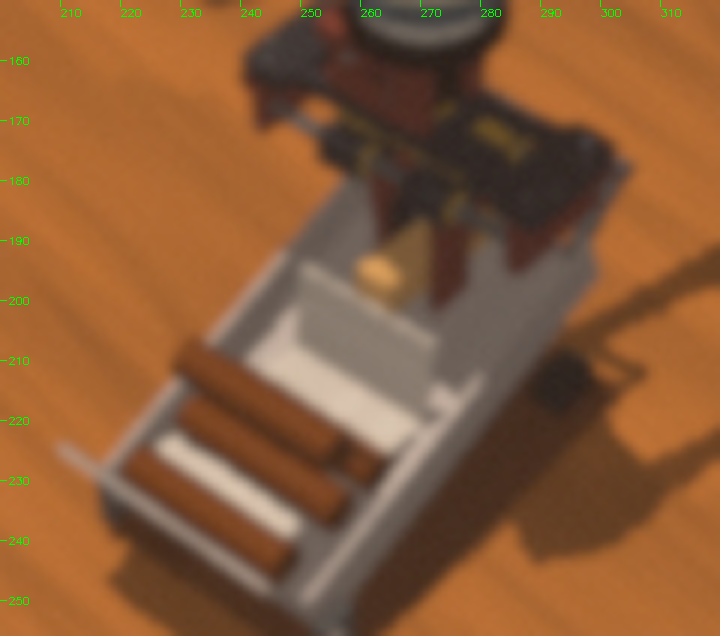

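Run:
```python
from h import *
f=eyes.grab_frame("scene");s=telemetry.read_state()
yaw=np.radians(9);d=np.array([np.cos(yaw),np.sin(yaw),0]);n=np.array([-d[1],d[0],0]);low=np.array([.7057,-.0077,.0358]);t=.355
dx=d*np.cos(t)-np.array([0,0,np.sin(t)]);dz=d*np.sin(t)+np.array([0,0,np.cos(t)])
print("rod on floor at wall:",[np.round(w2p(f,low-dx*.009+dz*.011+n*y),1) for y in(-.048,0,.048)])
for p in (-.2,-.1,0,.1):
  print(p,"lip R,L",[np.round(w2p(f,ptw(s["position"],yaw,p,-.042,.105,y,.0024)),1) for y in(-.042,.042)],
   [ (x,[np.round(w2p(f,ptw(s["position"],yaw,p,-.042,x,y,.0134)),1) for y in(-.048,0,.048)]) for x in (.105,.085,.06,.04)])
crop(f,214,196,278,254,11,"k3.png",10)
```

```text
rod on floor at wall: [array([225.4, 229.2]), array([237.4, 237.4]), array([249.8, 245.8])]
-0.2 lip R,L [array([223.6, 221.7]), array([245.7, 236.5])] [(0.105, [array([222.4, 217.8]), array([234.8, 226. ]), array([247.7, 234.6])]), (0.085, [array([227.2, 214.8]), array([239.5, 222.8]), array([252.4, 231.3])]), (0.06, [array([233. , 211.1]), array([245.3, 219. ]), array([258.1, 227.2])]), (0.04, [array([237.6, 208.2]), array([249.9, 215.9]), array([262.6, 224. ])])]
-0.1 lip R,L [array([224.8, 224.5]), array([246.7, 239.2])] [(0.105, [array([223.3, 220.8]), array([235.6, 229. ]), array([248.4, 237.6])]), (0.085, [array([228.1, 217.3]), array([240.4, 225.3]), array([253.1, 233.7])]), (0.06, [array([233.9, 212.9]), array([246.2, 220.8]), array([258.9, 229. ])]), (0.04, [array([238.5, 209.6]), array([250.7, 217.3]), array([263.4, 225.3])])]
0 lip R,L [array([226.4, 226.8]), array([248. , 241.4])] [(0.105, [array([224.6, 223.4]), array([236.8, 231.6]), array([249.5, 240.1])]), (0.085, [array([229.3, 219.4]), array([241.5, 227.4]), array([254.2, 235.7])]), (0.06, [array([235.1, 214.5]), array([247.2, 222.3]), array([259.8, 230.5])]), (0.04, [array([239.6, 210.6]), array([251.7, 218.3]), array([264.3, 226.3])])]
0.1 lip R,L [array([228.2, 228.7]), array([249.7, 243.1])] [(0.105, [array([226.2, 225.5]), array([238.3, 233.6]), array([250.9, 242.1])]), (0.085, [array([230.8, 221.1]), array([242.9, 229.1]), array([255.4, 237.4])]), (0.06, [array([236.4, 215.7]), array([248.5, 223.5]), array([261. , 231.6])]), (0.04, [array([240.8, 211.5]), array([252.9, 219.1]), array([265.4, 227.1])])]
```

View pics/k3.png

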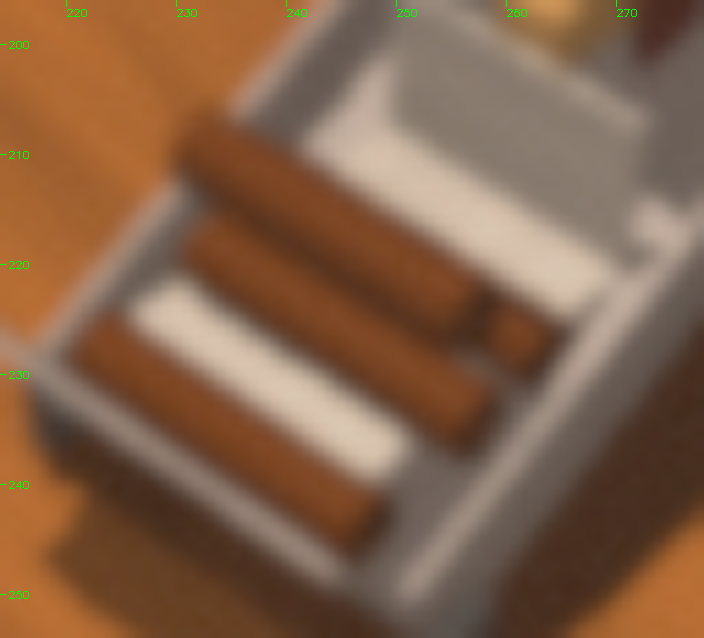

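The crop shows three sticks on the pan, but one has dropped back to the floor against the low wall. Its axis runs (221,228)-(248,244), which matches the predicted floor pose at the wall. The lip had swung away from the leaning wall and left a gap. I'll back off 32 mm, droop the lip again, rescoop, and this time follow the wall while levelling.

>>> move_arm(
  gripper=[1,1,1,1,1,1,1],
  linear=[
    [0,0,1],
    [-1,0,3],
    [-6,-1,5],
    [-12,-2,7.5],
    [-18,-3,10],
    [-24,-4,12],
    [-30,-5,14],
  ],
  turn=[0,0,0,0,0,0,0],
  force=60,
)

```text
time: 17.98
position: [0.5347, -0.0339, 0.1327]
eef_rot: [0.011, -0.079, 0.997, 0.001]
force: [35.6, 7.1, -10.1]
width: 0.273
```

Run:
```python
from h import *
f=eyes.grab_frame("scene");s=telemetry.read_state();print(s["time"],s["position"],s["force"])
crop(f,210,170,310,256,7,"l1.png",10)
```

```text
18.025 [ 0.53391217 -0.03411294  0.13321964] [31.56104674  5.29679189 -8.2968617 ]
```

View pics/l1.png

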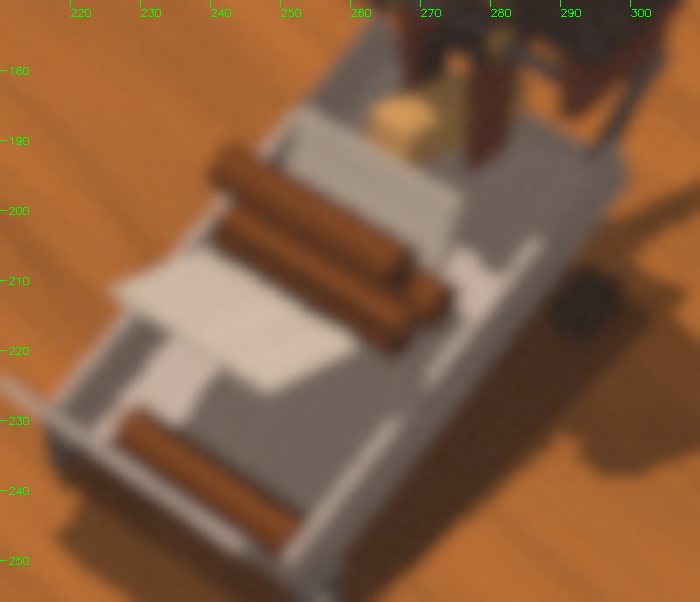

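Backing off brought the scoop handle's rear end against the tray's end wall, with 35 N at the wrist. The three sticks are safe against the rear wall. I'm raising and moving forward to clear it.

>>> move_arm(
  gripper=[1,1,1,1,1,1],
  linear=[
    [4,0.5,4],
    [8,1,10],
    [13,2,16],
    [18,3,22],
    [24,4,28],
    [24,4,28],
  ],
  turn=[0,0,0,0,0,0],
)

```text
time: 18.77
position: [0.5514, -0.0317, 0.1597]
eef_rot: [0.0, -0.079, 0.997, -0.0]
force: [0.3, 0.8, -2.3]
width: 0.268
```

Run:
```python
from h import *
f=eyes.grab_frame("scene");s=telemetry.read_state();print(s["time"],s["position"],s["force"],s["eef_rot"])
crop(f,205,145,315,256,6,"l2.png",10)
yaw=np.radians(9)
for p in (-.4,-.3,-.2,-.1):
    print(p,[np.round(w2p(f,ptw(s["position"],yaw,p,-.042,*q)),1) for q in [(0,-.042,.055),(0,.042,.055),(-.093,0,.06),(.105,.042,0),(.105,-.042,0)]])
# tray tilt check: handle-end rim corner and bar ends
d=np.array([np.cos(yaw),np.sin(yaw),0]);n=np.array([-d[1],d[0],0]);H=np.array([.7099,-.007,.030])
for t in (.30,.33,.355,.38):
    dx=d*np.cos(t)-np.array([0,0,np.sin(t)]);dz=d*np.sin(t)+np.array([0,0,np.cos(t)])
    print(t,[np.round(w2p(f,H-dx*.272+dz*.030+n*y),1) for y in(-.052,.052)])
```

```text
18.825 [ 0.55107616 -0.03164838  0.15929345] [-0.04629244 -0.96179029 -3.32329508] [ 1.47344406e-05 -7.85553291e-02  9.96909755e-01 -3.38368291e-05]
-0.4 [array([250.6, 179.1]), array([273.4, 192.2]), array([280.5, 177.5]), array([245.4, 219.2]), array([222.4, 204.5])]
-0.3 [array([250.4, 180.3]), array([273.2, 193.4]), array([280.9, 176. ]), array([245.7, 223. ]), array([223. , 208.3])]
-0.2 [array([250.3, 181.5]), array([273. , 194.6]), array([281.2, 174.5]), array([246.5, 226.4]), array([223.9, 211.7])]
-0.1 [array([250.3, 182.5]), array([273. , 195.7]), array([281.4, 173.2]), array([247.6, 229.2]), array([225.2, 214.6])]
0.3 [array([275.7, 164.2]), array([302.8, 178.6])]
0.33 [array([275., 163.]), array([302.3, 177.4])]
0.355 [array([274.5, 162. ]), array([301.8, 176.4])]
0.38 [array([273.9, 161. ]), array([301.3, 175.4])]
```

View pics/l2.png

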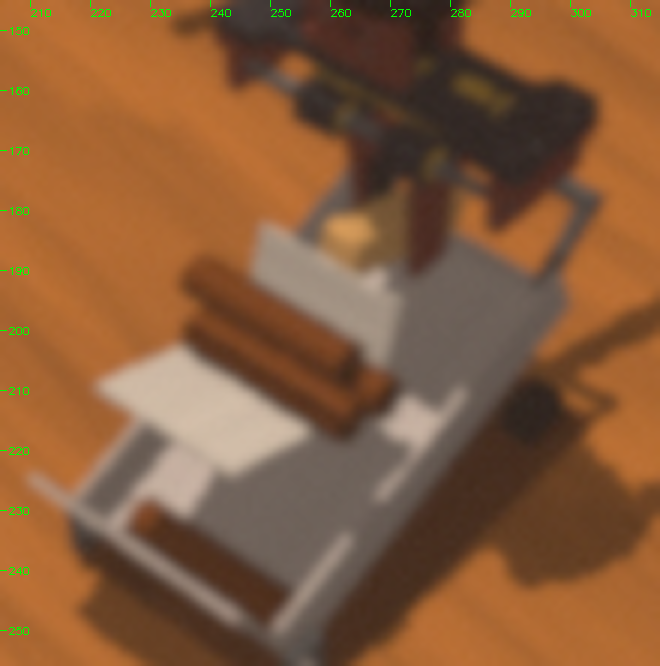

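>>> move_arm(
  gripper=[1,1,1,1],
  linear=[
    [0,0,0],
    [0,0,0],
    [0,0,0],
    [0,0,0],
  ],
  turn=[0,0,0,0],
  force=14,
)

```text
time: 19.32
position: [0.5508, -0.0317, 0.1591]
eef_rot: [-0.0, -0.078, 0.997, 0.0]
force: [-0.4, 0.3, -2.2]
width: 0.273
```

Run:
```python
from h import *
f=eyes.grab_frame("scene");s=telemetry.read_state();print(s["time"],s["position"],s["force"],s["eef_rot"])
crop(f,205,145,315,256,6,"l3.png",10)
```

```text
19.375 [ 0.55082218 -0.03165726  0.15914588] [-0.81179163  0.32637114 -2.73466366] [-1.29708596e-05 -7.84956421e-02  9.96914457e-01  1.16877804e-05]
```

View pics/l3.png

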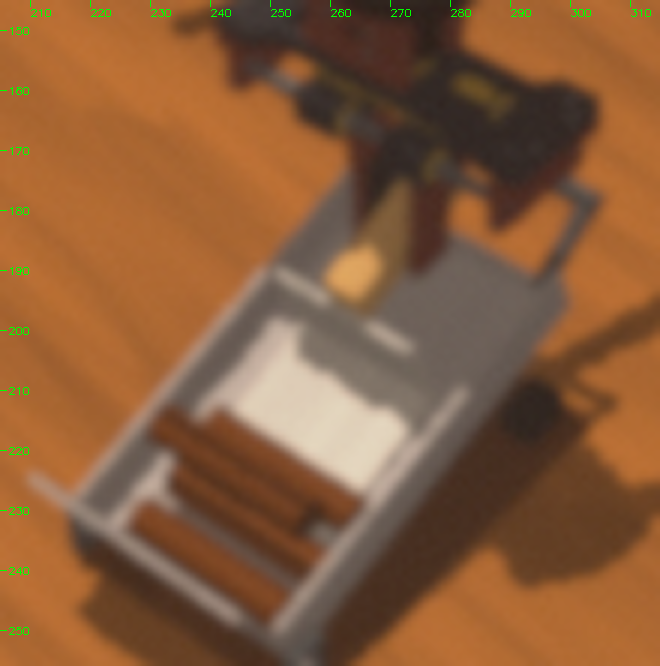

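The scoop has drooped again, and all four sticks lie across it in order with the lip about 45 mm from the wall. I'm rescooping.

>>> move_arm(
  gripper=[1,1,1,1,1,1,1,1],
  linear=[
    [0,0,-3],
    [6,1,-6],
    [12,2,-8],
    [18,3,-10],
    [24,4,-12],
    [30,5,-14],
    [36,5.5,-16],
    [40,6.5,-18],
  ],
  turn=[0,0,0,0,0,0,0,0],
  force=40,
)

```text
time: 20.38
position: [0.5878, -0.0262, 0.1481]
eef_rot: [-0.002, -0.078, 0.997, -0.001]
force: [-30.9, -3.4, 33.3]
width: 0.273
```

Run:
```python
from h import *
f=eyes.grab_frame("scene");s=telemetry.read_state();print(s["time"],s["position"],s["force"],s["eef_rot"])
yaw=np.radians(9)
for p in (.3,.35,.4,.45,.5): print(p,np.round(ptw(s["position"],yaw,p,-.042,.105,0,0),4),np.round(w2p(f,ptw(s["position"],yaw,p,-.042,0,-.042,.055)),1))
crop(f,205,175,285,256,8,"l4.png",10)
```

```text
20.425 [ 0.58827475 -0.02608935  0.14754986] [-26.76774389  -3.07542944  29.31730901] [-0.00182491 -0.07805685  0.99694671 -0.00102307]
0.3 [ 0.7095 -0.0069  0.0518] [242.8 195.7]
0.35 [ 0.7043 -0.0077  0.0458] [243. 196.]
0.4 [ 0.6989 -0.0086  0.04  ] [243.3 196.3]
0.45 [ 0.6932 -0.0095  0.0346] [243.6 196.5]
0.5 [ 0.6873 -0.0104  0.0294] [243.8 196.7]
```

View pics/l4.png

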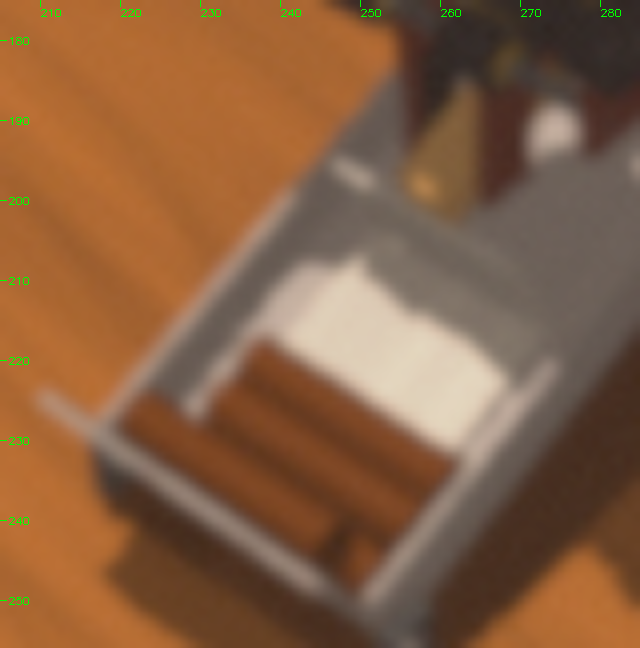

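Sideways wedging: the push reads 27 N forward with the lip about 6 mm short of the wall, and one stick rides on top at (235,235). I'm easing back, pressing less and pushing again.

>>> move_arm(
  gripper=[1,1,1,1,1,1,1],
  linear=[
    [-6,-1,5],
    [-12,-2,8],
    [-10,-1.5,7],
    [-6,-1,5],
    [-2,0,3],
    [3,0.5,1],
    [6,1,0],
  ],
  turn=[0,0,0,0,0,0,0],
  force=40,
)

```text
time: 21.3
position: [0.5901, -0.0257, 0.148]
eef_rot: [-0.007, -0.078, 0.997, -0.001]
force: [-44.7, -4.7, 45.6]
width: 0.267
```

Run:
```python
from h import *
f=eyes.grab_frame("scene");s=telemetry.read_state();print(s["time"],s["position"],s["force"],s["eef_rot"])
yaw=np.radians(9)
for p in (.3,.35,.4,.45,.5): print(p,np.round(ptw(s["position"],yaw,p,-.042,.105,0,0),4),np.round(w2p(f,ptw(s["position"],yaw,p,-.042,0,-.042,.055)),1))
crop(f,205,175,285,256,8,"l5.png",10)
```

```text
21.35 [ 0.59057993 -0.02562011  0.14825063] [-41.9971847   -4.16483005  41.8564831 ] [-0.00636311 -0.07778862  0.99694894 -0.00112205]
0.3 [ 0.7118 -0.0064  0.0525] [242.3 196. ]
0.35 [ 0.7066 -0.0072  0.0465] [242.5 196.3]
0.4 [ 0.7012 -0.0081  0.0407] [242.8 196.6]
0.45 [ 0.6955 -0.009   0.0353] [243.  196.8]
0.5 [ 0.6896 -0.0099  0.0301] [243.3 197. ]
```

View pics/l5.png

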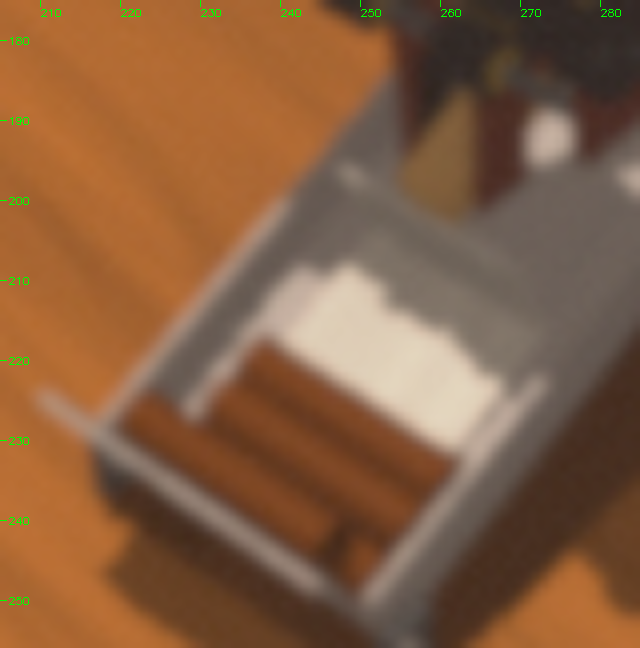

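Run:
```python
from h import *
f=eyes.grab_frame("scene");s=telemetry.read_state();print(s["time"],s["position"],s["force"])
yaw=np.radians(9)
for p in (.33,.38,.43):
  for x in (.04,.05,.06,.07): print(p,x,[np.round(w2p(f,ptw(s["position"],yaw,p,-.042,x,y,.0134)),1) for y in (-.048,0,.048)])
  print("rear pan corners, top corners",[np.round(w2p(f,ptw(s["position"],yaw,p,-.042,0,y,z)),1) for y in (-.042,.042) for z in (.0024,.055)])
crop(f,215,190,275,252,12,"l6.png",5)
```

```text
21.4 [ 0.59059517 -0.02563637  0.14826878] [-41.85944474  -3.84043606  41.99008108]
0.33 0.04 [array([236.1, 212.2]), array([248.3, 219.9]), array([260.9, 228. ])]
0.33 0.05 [array([234. , 214.7]), array([246.2, 222.6]), array([258.8, 230.8])]
0.33 0.06 [array([231.9, 217.3]), array([244.1, 225.2]), array([256.7, 233.5])]
0.33 0.07 [array([229.8, 219.9]), array([241.9, 227.9]), array([254.6, 236.2])]
rear pan corners, top corners [array([246.8, 204.7]), array([242.4, 196.2]), array([268.5, 218. ]), array([264.8, 209.8])]
0.38 0.04 [array([237. , 212.1]), array([249.1, 219.9]), array([261.8, 228. ])]
0.38 0.05 [array([234.9, 214.8]), array([247.1, 222.6]), array([259.7, 230.7])]
0.38 0.06 [array([232.9, 217.4]), array([245. , 225.3]), array([257.6, 233.5])]
0.38 0.07 [array([230.8, 220.1]), array([242.9, 228. ]), array([255.5, 236.3])]
rear pan corners, top corners [array([247.6, 204.2]), array([242.6, 196.5]), array([269.2, 217.6]), array([265. , 210.1])]
0.43 0.04 [array([237.9, 212.1]), array([250. , 219.8]), array([262.6, 227.8])]
0.43 0.05 [array([235.9, 214.7]), array([248. , 222.5]), array([260.6, 230.7])]
0.43 0.06 [array([233.9, 217.4]), array([246. , 225.3]), array([258.6, 233.5])]
0.43 0.07 [array([231.9, 220.1]), array([244. , 228.1]), array([256.5, 236.3])]
rear pan corners, top corners [array([248.3, 203.8]), array([242.9, 196.7]), array([269.9, 217.1]), array([265.2, 210.3])]
```

View pics/l6.png

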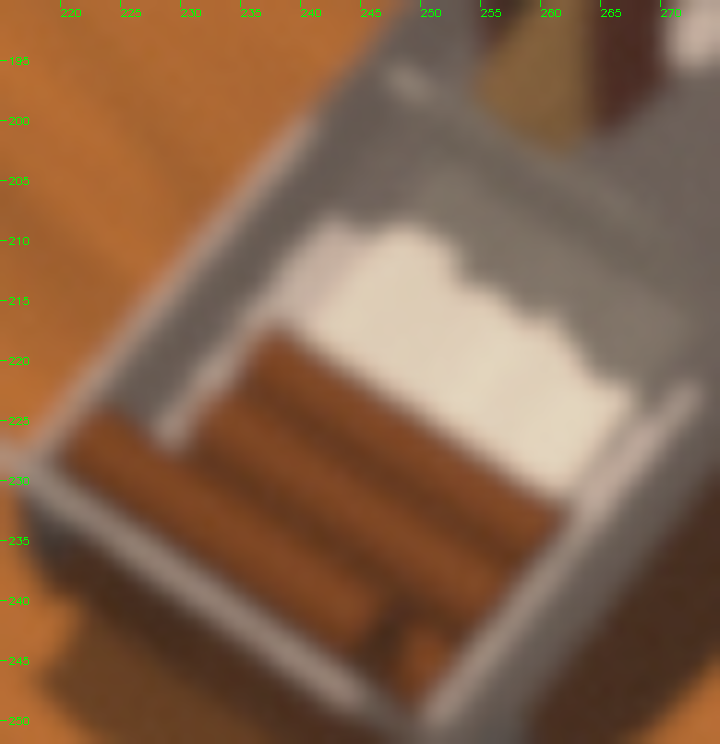

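The measurements suggest the last stick was never on the pan. It's pinched between the lip edge and the wall, locked by friction, and the scoop has slipped about 5 mm in the grip. Sliding the lip sideways while pushing should break the friction, and the tray gives ±20 mm for that.

>>> move_arm(
  gripper=[1,1,1,1,1,1,1,1],
  linear=[
    [-12,-2,4],
    [-10,-15,4],
    [-4,-14,2],
    [0,-8,1],
    [0,-2,1],
    [-1,4,1],
    [-1,10,1],
    [-2,14,1],
  ],
  turn=[0,0,0,0,0,0,0,0],
  force=60,
)

```text
time: 22.4
position: [0.5961, -0.0125, 0.1416]
eef_rot: [0.001, -0.077, 0.997, -0.002]
force: [3.2, -3.9, 2.6]
width: 0.269
```

Run:
```python
from h import *
f=eyes.grab_frame("scene");s=telemetry.read_state();print(s["time"],s["position"],s["force"],s["eef_rot"])
crop(f,210,180,280,252,10,"m1.png",5)
```

```text
22.45 [ 0.59595606 -0.01184958  0.14163671] [ 2.76871844 -3.87334868  3.32126872] [ 6.00056258e-04 -7.74099695e-02  9.96998081e-01 -1.47043080e-03]
```

View pics/m1.png

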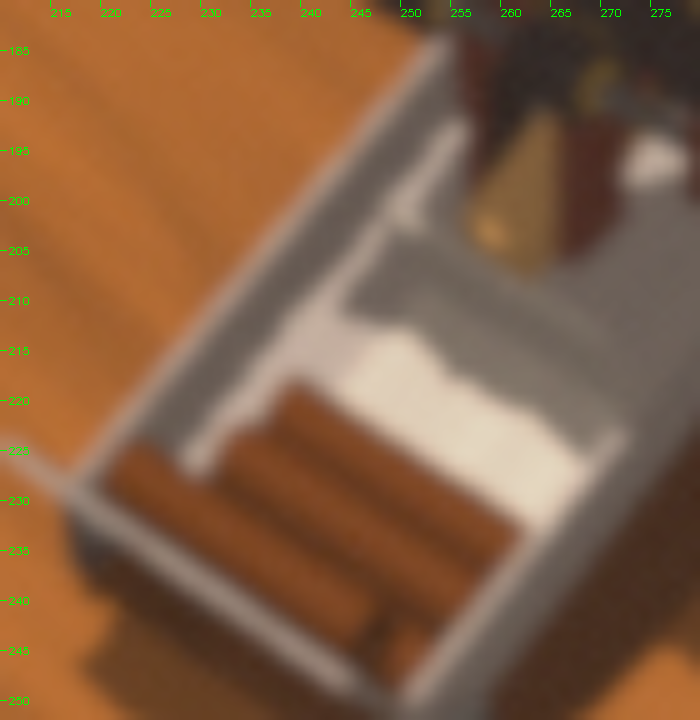

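The force has vanished and the scoop advanced 8 mm, so the lip slipped under the last stick. I'm recentring sideways while nudging to the wall.

>>> move_arm(
  gripper=[1,1,1,1,1],
  linear=[
    [2,-3,0],
    [3,-6,-0.5],
    [4,-9,-1],
    [5,-12,-1],
    [5,-12,-1],
  ],
  turn=[0,0,0,0,0],
)

```text
time: 23.08
position: [0.5998, -0.0203, 0.1408]
eef_rot: [-0.0, -0.08, 0.997, 0.002]
force: [-1.1, 4.1, 4.8]
width: 0.265
```

Run:
```python
from h import *
f=eyes.grab_frame("scene");s=telemetry.read_state();print(s["time"],s["position"],s["force"],s["eef_rot"])
yaw=np.radians(9)
for p in (.3,.35,.4,.45): print(p,np.round(ptw(s["position"],yaw,p,-.037,.105,0,0),4),[np.round(w2p(f,ptw(s["position"],yaw,p,-.037,0,y,.055)),1) for y in (-.042,.042)])
crop(f,210,180,280,252,10,"m2.png",5)
```

```text
23.125 [ 0.59986075 -0.02031079  0.14075886] [0.42043684 4.95414943 5.30066693] [-4.05799822e-04 -7.99965174e-02  9.96792931e-01  2.06019847e-03]
0.3 [ 0.7163 -0.0019  0.0465] [array([242.1, 199.1]), array([264.5, 212.8])]
0.35 [ 0.7113 -0.0027  0.0407] [array([242.3, 199.3]), array([264.7, 213. ])]
0.4 [ 0.706  -0.0035  0.0352] [array([242.6, 199.5]), array([264.9, 213.2])]
0.45 [ 0.7004 -0.0044  0.03  ] [array([242.8, 199.7]), array([265.1, 213.4])]
```

View pics/m2.png

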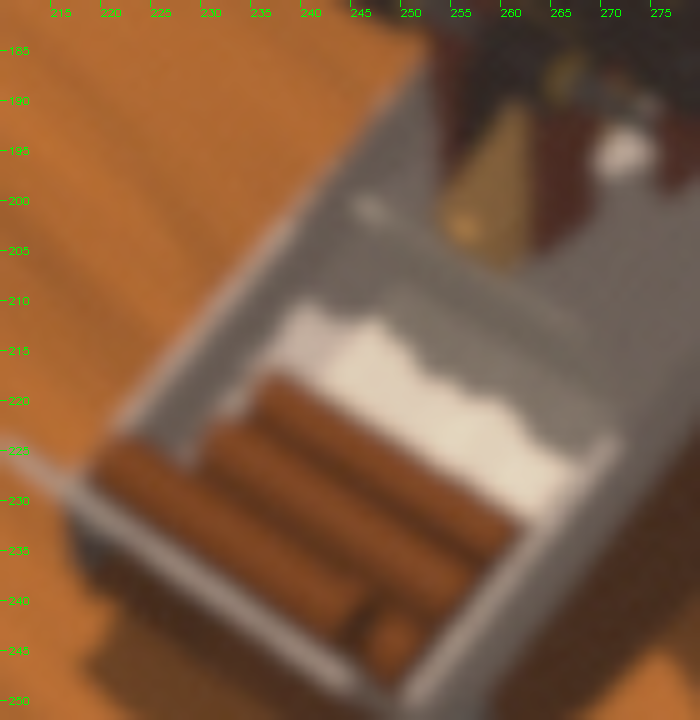

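The fit puts the lip right at the wall foot (x≈0.706, z≈0.036) at a pitch of about 0.4. I'm rocking up while keeping close to the leaning wall.

>>> move_arm(
  gripper=[1,1,1,1,1,1,1,1],
  linear=[
    [-6,-1,-4],
    [-9,-1.5,-5.5],
    [-12,-2,-7],
    [-15,-2.5,-8],
    [-17,-2.5,-9.5],
    [-17,-2.5,-11.5],
    [-17,-2.5,-13.5],
    [-17,-2.5,-13.5],
  ],
  turn=[0,0,0,0,0,0,0,0],
  force=18,
)

```text
time: 24.12
position: [0.5826, -0.0242, 0.1289]
eef_rot: [0.0, -0.079, 0.997, 0.0]
force: [-2.0, 4.9, 10.2]
width: 0.271
```

Run:
```python
from h import *
f=eyes.grab_frame("scene");s=telemetry.read_state();print(s["time"],s["position"],s["force"],s["eef_rot"])
yaw=np.radians(9)
for p in (0,.1,.2,.3):
  h=ptw(s["position"],yaw,p,-.037,.0,0,0)
  print(p,np.round(h,4),"floor",round(.0358+(.7057-h[0])/.988*.3707,4),"lip",np.round(ptw(s["position"],yaw,p,-.037,.105,0,0),4),[np.round(w2p(f,ptw(s["position"],yaw,p,-.037,0,y,.055)),1) for y in (-.042,.042)])
crop(f,210,180,280,252,10,"m3.png",5)
```

```text
24.175 [ 0.58262267 -0.02418371  0.12881729] [-0.82788418  3.87392101 10.82370591] [ 2.79542476e-04 -7.88779798e-02  9.96884104e-01  5.19010704e-04]
0 [ 0.6192 -0.0184  0.0738] floor 0.0683 lip [ 0.7229 -0.002   0.0738] [array([245.2, 196.4]), array([267.5, 210. ])]
0.1 [ 0.6131 -0.0194  0.0704] floor 0.0706 lip [ 0.7163 -0.003   0.0599] [array([245.4, 197.2]), array([267.6, 210.7])]
0.2 [ 0.6067 -0.0204  0.0677] floor 0.073 lip [ 0.7083 -0.0043  0.0468] [array([245.6, 197.8]), array([267.8, 211.3])]
0.3 [ 0.6    -0.0214  0.0656] floor 0.0755 lip [ 0.6991 -0.0057  0.0345] [array([246. , 198.4]), array([268.1, 211.9])]
```

View pics/m3.png

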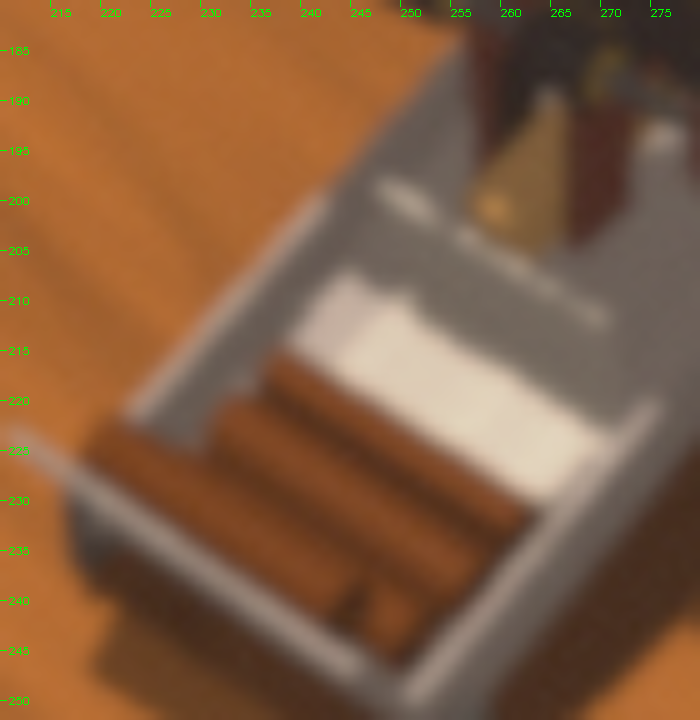

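All four are rising together, with the near-wall pair moved up to (235,232)/(248,242). I'm continuing to rock past level.

>>> move_arm(
  gripper=[1,1,1,1,1,1,1,1],
  linear=[
    [0,0,-2],
    [-1,0,-4],
    [-1,0,-6],
    [-1,0,-8],
    [-1,0,-10],
    [-1,0,-12.5],
    [-1,0,-15],
    [-1,0,-15],
  ],
  turn=[0,0,0,0,0,0,0,0],
)

```text
time: 25.18
position: [0.5801, -0.0248, 0.1146]
eef_rot: [-0.001, -0.079, 0.997, 0.0]
force: [-10.4, 2.2, 16.4]
width: 0.276
```

Run:
```python
from h import *
f=eyes.grab_frame("scene");s=telemetry.read_state();print(s["time"],s["position"],s["force"],s["eef_rot"])
yaw=np.radians(9)
for p in (-.2,-.1,0,.1,.2,.3):
  h=ptw(s["position"],yaw,p,-.037,.0,0,0)
  print(p,np.round(h,4),"floor",round(.0358+(.7057-h[0])/.988*.3707,4),"lip",np.round(ptw(s["position"],yaw,p,-.037,.105,0,0),4),[np.round(w2p(f,ptw(s["position"],yaw,p,-.037,0,y,.055)),1) for y in (-.042,.042)])
crop(f,210,180,280,252,10,"m4.png",5)
```

```text
25.225 [ 0.58013407 -0.0247955   0.11458388] [-10.37254563   1.84078008  16.44393855] [-1.42181310e-03 -7.85804193e-02  9.96906756e-01  1.27352635e-04]
-0.2 [ 0.6277 -0.0173  0.0681] floor 0.0651 lip [ 0.7294 -0.0012  0.089 ] [array([245.7, 197.6]), array([267.9, 211.1])]
-0.1 [ 0.6224 -0.0181  0.0636] floor 0.067 lip [ 0.7256 -0.0018  0.0741] [array([245.7, 198.5]), array([267.9, 212. ])]
0 [ 0.6167 -0.019   0.0596] floor 0.0692 lip [ 0.7204 -0.0026  0.0596] [array([245.8, 199.3]), array([267.9, 212.8])]
0.1 [ 0.6106 -0.02    0.0562] floor 0.0715 lip [ 0.7138 -0.0036  0.0457] [array([246., 200.]), array([268.1, 213.5])]
0.2 [ 0.6042 -0.021   0.0534] floor 0.0739 lip [ 0.7058 -0.0049  0.0326] [array([246.3, 200.7]), array([268.3, 214.1])]
0.3 [ 0.5975 -0.022   0.0513] floor 0.0764 lip [ 0.6966 -0.0063  0.0203] [array([246.7, 201.2]), array([268.6, 214.7])]
```

View pics/m4.png

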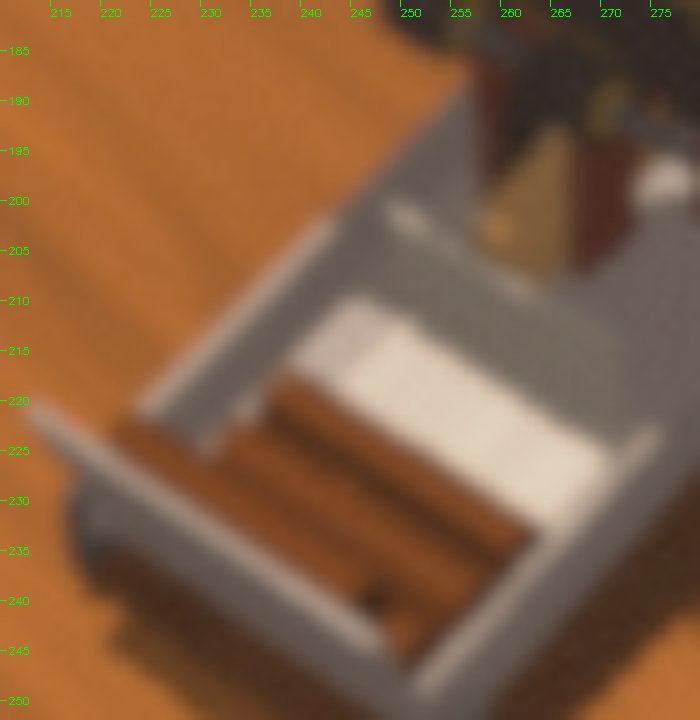

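Run:
```python
from h import *
f=eyes.grab_frame("scene")
yaw=np.radians(9)
d=np.array([np.cos(yaw),np.sin(yaw),0]);n=np.array([-d[1],d[0],0]);H=np.array([.7099,-.007,.030])
for t in (.2,.25,.30,.33,.355,.38):
    dx=d*np.cos(t)-np.array([0,0,np.sin(t)]);dz=d*np.sin(t)+np.array([0,0,np.cos(t)])
    print(t,"bar",[np.round(w2p(f,H-dx*.272+dz*.030+n*y),1) for y in(-.052,.057)],"lowrim",[np.round(w2p(f,H-dx*(.006-.0147)+dz*(.004+.0725)+n*y),1) for y in(-.064,.064)],"nearcornerL",np.round(w2p(f,H-dx*.227+dz*.034+n*.066),1))
crop(f,200,150,320,260,6,"m5.png",10)
```

```text
0.2 bar [array([277.4, 168.8]), array([305.4, 183.8])] lowrim [array([212. , 221.1]), array([245.9, 244.1])] nearcornerL [299.  194.3]
0.25 bar [array([276.6, 166.5]), array([304.8, 181.5])] lowrim [array([211.2, 222.1]), array([245. , 245.2])] nearcornerL [298.4 192.5]
0.3 bar [array([275.7, 164.2]), array([304.1, 179.3])] lowrim [array([210.3, 223.2]), array([244.1, 246.4])] nearcornerL [297.7 190.9]
0.33 bar [array([275., 163.]), array([303.6, 178.1])] lowrim [array([209.8, 223.9]), array([243.6, 247.1])] nearcornerL [297.2 190. ]
0.355 bar [array([274.5, 162. ]), array([303.2, 177.1])] lowrim [array([209.4, 224.4]), array([243.2, 247.7])] nearcornerL [296.7 189.2]
0.38 bar [array([273.9, 161. ]), array([302.7, 176.2])] lowrim [array([209., 225.]), array([242.8, 248.3])] nearcornerL [296.3 188.6]
```

View pics/m5.png

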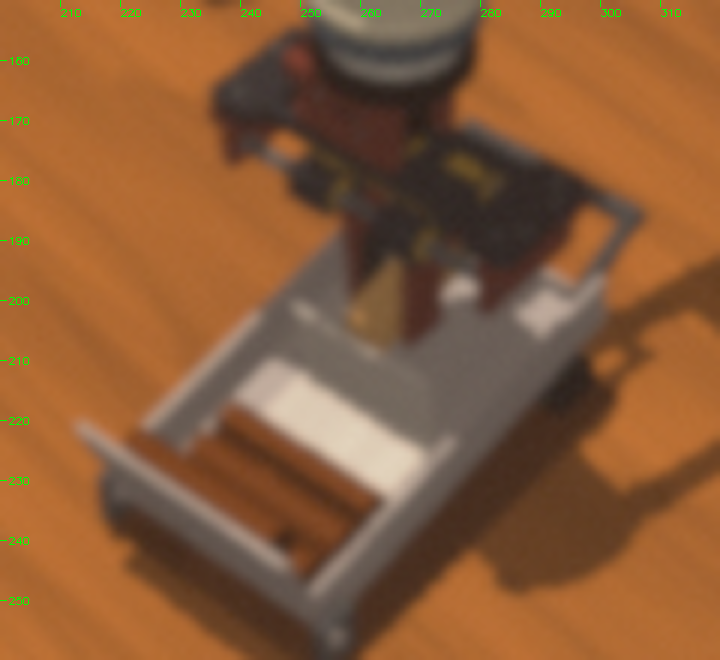

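The tray was pushed down: its bar's left corner moved from (304,178) to (306,185), so the tilt is now about 0.19 rad. The short lever at the grip made the heel press too hard. All four sticks are still on the pan with the lip at the wall. I'll leave the scoop there, re-lift the tray to 20°, then regrasp the scoop further back on its handle for a better lever.

>>> move_arm(
  gripper=[1,0.5,0.5,0.5,0.5,0.5,0.5,0.5],
  linear=[
    [-1,0,2],
    [-1,0,2],
    [-1,0,2],
    [-1,0,20],
    [-1,0,60],
    [-15,-2,100],
    [-40,-6,115],
    [-75,-12,115],
  ],
  turn=[0,0,0,0,-0.05,-0.2,-0.38,-0.56],
  force=30,
)

```text
time: 26.28
position: [0.507, -0.0369, 0.2308]
eef_rot: [0.002, 0.203, 0.979, 0.0]
force: [-0.4, -0.5, 0.8]
width: 0.502
```

Run:
```python
from h import *
f=eyes.grab_frame("scene");s=telemetry.read_state();print(s["time"],s["position"],s["force"],s["eef_rot"])
crop(f,200,150,320,260,6,"n1.png",10)
```

```text
26.325 [ 0.50375139 -0.03736098  0.23033276] [ 3.97117861 -0.26615263  1.48309018] [ 6.42873190e-04  2.06766725e-01  9.78389959e-01 -4.42144911e-04]
```

View pics/n1.png

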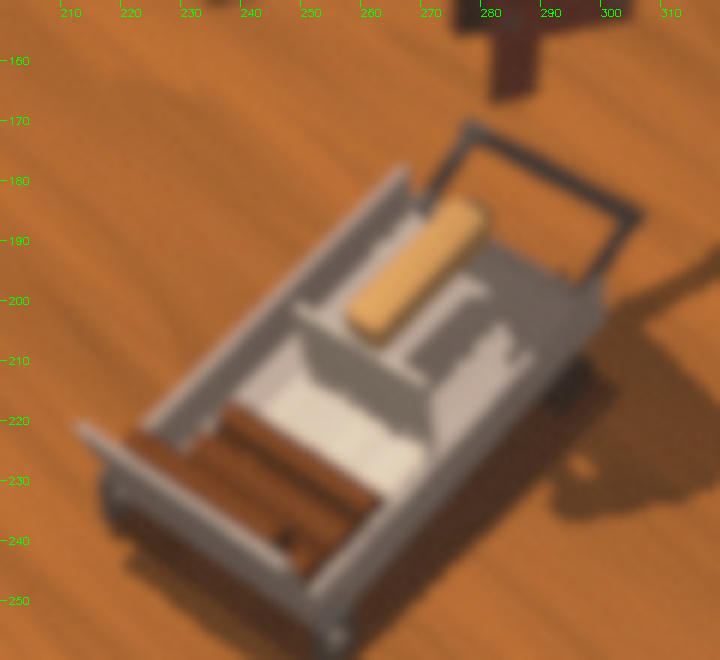

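The scoop rests stably in the tray, with the sticks on its pan and its handle at (268,194). The bar is at (277..306,171..186), a tilt of about 0.17. I'm gripping the bar again.

>>> move_arm(
  gripper=[0.5,0.5,0.5,0.5,0.5,0.5,0.5,0.5],
  linear=[
    [-12,-2,0],
    [-25,-4,0],
    [-38,-7,0],
    [-49,-9,-10],
    [-54,-11,-40],
    [-54,-11,-80],
    [-54,-11,-115],
    [-54,-11,-129],
  ],
  turn=[-0.18,-0.36,-0.54,-0.72,-0.88,-1.0,-1.01,-1.01],
)

```text
time: 27.32
position: [0.4521, -0.0476, 0.0973]
eef_rot: [-0.001, 0.649, 0.761, -0.001]
force: [-1.0, 0.6, -0.4]
width: 0.503
```

Run:
```python
from h import *
f=eyes.grab_frame("wrist");s=telemetry.read_state();print(s["time"],s["position"],s["force"],s["eef_rot"])
cv2.imwrite("pics/n2.png",f["img"])
```

```text
27.375 [ 0.45190558 -0.04751595  0.09639868] [-0.47817443 -0.67527879 -1.26531494] [-0.00147964  0.6488556   0.7609096  -0.00090007]
```

View pics/n2.png

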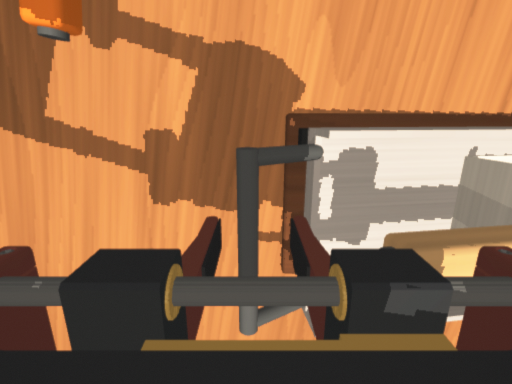

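>>> move_arm(
  gripper=[1,1,1,1,1,1,1,1],
  linear=[
    [0,0,0],
    [0,0,0],
    [0,0,0],
    [2,0,8],
    [5,1,17],
    [9,2,27],
    [13,2.5,37],
    [16,3,44],
  ],
  turn=[0,0,0,0,0,0,0,0],
  force=30,
)

```text
time: 28.38
position: [0.4616, -0.0466, 0.1405]
eef_rot: [-0.007, 0.65, 0.76, -0.008]
force: [-29.5, -8.0, 2.6]
width: 0.128
```

Run:
```python
from h import *
f=eyes.grab_frame("scene");s=telemetry.read_state();print(s["time"],s["position"],s["force"],s["eef_rot"])
crop(f,200,150,320,260,6,"n3.png",10)
```

```text
28.425 [ 0.46202011 -0.04649845  0.14162962] [-30.50064372  -6.36748076   3.91582708] [-0.00638727  0.64998002  0.75988618 -0.00762636]
```

View pics/n3.png

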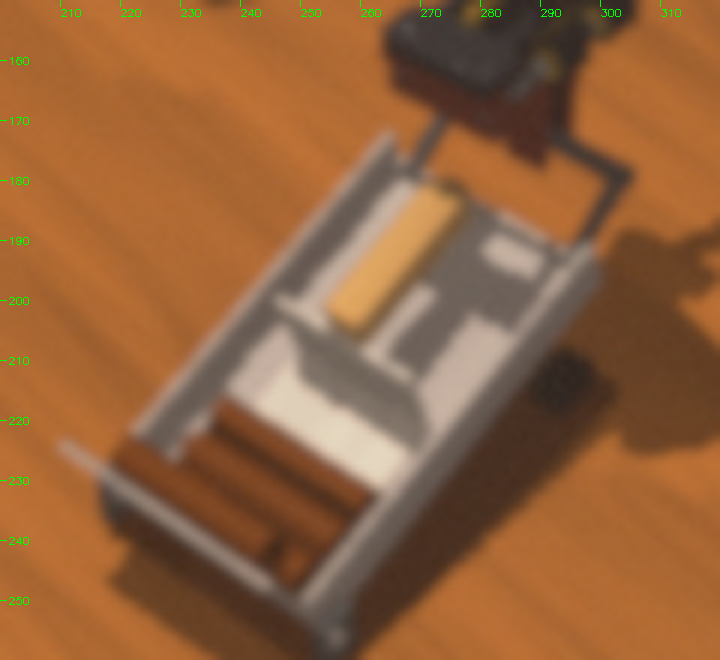

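Tilt is about 0.33 now; the bar corner is at (304,179). A little more lift, then release and go up.

>>> move_arm(
  gripper=[1,1,1,0.5,0.5,0.5,0.5,0.5],
  linear=[
    [0,0,4],
    [0,0,8],
    [0,0,8],
    [-3,0,8],
    [-3,0,8],
    [-3,0,30],
    [-3,0,65],
    [10,2,85],
  ],
  turn=[0,0,0,0,0,0,0,0.15],
)

```text
time: 29.42
position: [0.4796, -0.0426, 0.2309]
eef_rot: [0.002, 0.589, 0.808, 0.001]
force: [0.5, -0.6, 0.4]
width: 0.499
```

Run:
```python
from h import *
f=eyes.grab_frame("scene");s=telemetry.read_state();print(s["time"],s["position"],s["force"],s["eef_rot"])
crop(f,200,150,320,260,6,"n4.png",10)
yaw=np.radians(9);d=np.array([np.cos(yaw),np.sin(yaw),0]);n=np.array([-d[1],d[0],0]);H=np.array([.7099,-.007,.030])
for t in (.32,.355,.39):
    dx=d*np.cos(t)-np.array([0,0,np.sin(t)]);dz=d*np.sin(t)+np.array([0,0,np.cos(t)])
    low=H-dx*.006+dz*.004
    for l in (0,.005,.01):
        Hn=[low-dx*(.105+.001-x)+dz*z+n*l for x,z in [(-.093,.072),(0,.072)]]
        print(t,l,[np.round(w2p(f,q),1) for q in Hn], "gripc(-.075)",np.round(low-dx*(.106+.075)+dz*.06+n*l,4))
```

```text
29.475 [ 0.48133185 -0.04245759  0.23276908] [-1.7703851   0.85350446  1.96430579] [0.00348888 0.58590472 0.81036977 0.00208121]
0.32 0 [array([272.8, 178.5]), array([253.2, 202.3])] gripc(-.075) [ 0.5545 -0.0316  0.1496]
0.32 0.005 [array([274.1, 179.2]), array([254.6, 203.1])] gripc(-.075) [ 0.5537 -0.0267  0.1496]
0.32 0.01 [array([275.5, 180. ]), array([255.9, 203.9])] gripc(-.075) [ 0.5529 -0.0217  0.1496]
0.355 0 [array([271.7, 177.9]), array([252.4, 202.4])] gripc(-.075) [ 0.5587 -0.0309  0.155 ]
0.355 0.005 [array([273.1, 178.6]), array([253.7, 203.2])] gripc(-.075) [ 0.5579 -0.026   0.155 ]
0.355 0.01 [array([274.5, 179.4]), array([255., 204.])] gripc(-.075) [ 0.5571 -0.0211  0.155 ]
0.39 0 [array([270.7, 177.3]), array([251.4, 202.5])] gripc(-.075) [ 0.5631 -0.0303  0.1603]
0.39 0.005 [array([272. , 178.1]), array([252.8, 203.3])] gripc(-.075) [ 0.5623 -0.0253  0.1603]
0.39 0.01 [array([273.4, 178.8]), array([254.1, 204.1])] gripc(-.075) [ 0.5615 -0.0204  0.1603]
```

View pics/n4.png

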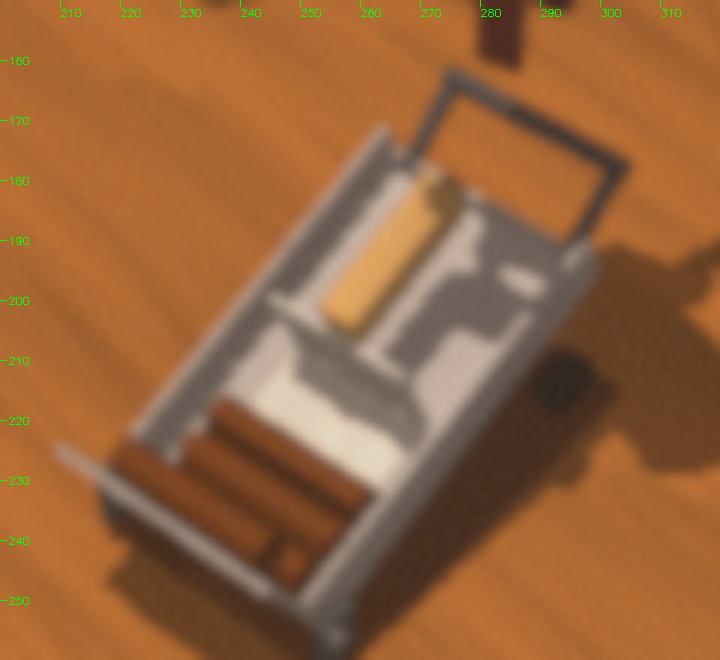

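The tilt is back at about 0.355 (bar corner at (303,177)). The handle top runs (273,180)-(255,204), which matches the model with the lip at the wall and a 7 mm left offset. I'm regrasping at about 72 mm behind the rear wall.

>>> move_arm(
  gripper=[0.5,0.5,0.5,0.5,0.5,0.5,0.5,0.5],
  linear=[
    [8,2,0],
    [18,4,0],
    [30,7,0],
    [42,10,0],
    [54,13,0],
    [66,16,0],
    [75,18,0],
    [78,19,-15],
  ],
  turn=[0.18,0.36,0.54,0.72,0.9,1.08,1.25,1.41],
)

```text
time: 30.48
position: [0.5579, -0.0234, 0.2135]
eef_rot: [0.001, -0.075, 0.997, -0.0]
force: [0.5, -0.5, -0.2]
width: 0.502
```

Run:
```python
from h import *
f=eyes.grab_frame("wrist");s=telemetry.read_state();print(s["time"],s["position"],s["force"],s["eef_rot"])
cv2.imwrite("pics/n5.png",f["img"])
for l in (.003,.007,.011):
  yaw=np.radians(9);d=np.array([np.cos(yaw),np.sin(yaw),0]);n=np.array([-d[1],d[0],0]);H=np.array([.7099,-.007,.030]);t=.355
  dx=d*np.cos(t)-np.array([0,0,np.sin(t)]);dz=d*np.sin(t)+np.array([0,0,np.cos(t)]);low=H-dx*.006+dz*.004
  print(l,[np.round(w2p(f,low-dx*(.106-x)+dz*.072+n*(l+y)),1) for x in(-.093,-.06) for y in (-.012,.012)])
```

```text
30.525 [ 0.55710926 -0.02327422  0.21021061] [-0.45928114  0.27272641 -1.90692198] [-7.57966366e-04 -7.84642532e-02  9.96916600e-01  2.79711217e-04]
0.003 [array([232.7, 199.3]), array([266.1, 199.2]), array([235. , 232.3]), array([265.4, 232.2])]
0.007 [array([238.3, 199.3]), array([271.7, 199.1]), array([240.1, 232.3]), array([270.5, 232.2])]
0.011 [array([243.8, 199.3]), array([277.3, 199.1]), array([245.1, 232.3]), array([275.6, 232.1])]
```

View pics/n5.png

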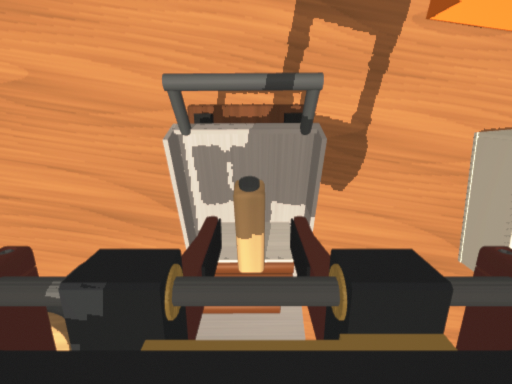

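>>> move_arm(
  gripper=[0.5,0.5,0.5,1,1,1,1],
  linear=[
    [1,-2,-30],
    [1,-3,-52],
    [1,-3,-60],
    [1,-3,-60],
    [1,-3,-60],
    [1,-3,-60],
    [1,-3,-60],
  ],
  turn=[0,0,0,0,0,0,0],
  force=40,
)

```text
time: 31.4
position: [0.5584, -0.0267, 0.154]
eef_rot: [0.001, -0.073, 0.997, -0.0]
force: [-1.2, 0.0, 4.8]
width: 0.271
```

Run:
```python
from h import *
s=telemetry.read_state();print(s["time"],s["position"],s["force"],s["eef_rot"],s["width"])
f=eyes.grab_frame("wrist")
cv2.imwrite("pics/n6.png",f["img"])
f=eyes.grab_frame("scene");crop(f,200,150,320,260,6,"n7.png",10)
yaw=np.radians(9)
for g in (-.065,-.07,-.075,-.08): print(g,[np.round(w2p(f,ptw(s["position"],yaw,.355,g,0,y,.055)),1) for y in (-.042,.042)],np.round(ptw(s["position"],yaw,.355,g,.105,0,0),4))
```

```text
31.4 [ 0.55836421 -0.02674097  0.15404492] [-1.22628776  0.03015007  4.76819537] [ 1.06198158e-03 -7.34739937e-02  9.97296529e-01 -2.77550377e-04] 0.2705877959383162
-0.065 [array([245.9, 195.5]), array([268.3, 209. ])] [ 0.6952 -0.0051  0.0437]
-0.07 [array([244.9, 196.8]), array([267.2, 210.4])] [ 0.6998 -0.0043  0.042 ]
-0.075 [array([243.9, 198.1]), array([266.2, 211.8])] [ 0.7045 -0.0036  0.0402]
-0.08 [array([242.8, 199.4]), array([265.1, 213.1])] [ 0.7091 -0.0029  0.0385]
```

View pics/n6.png

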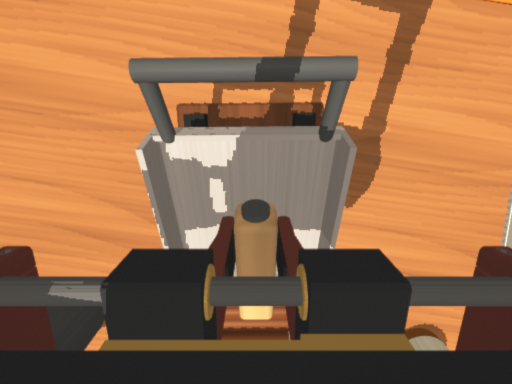

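View pics/n7.png

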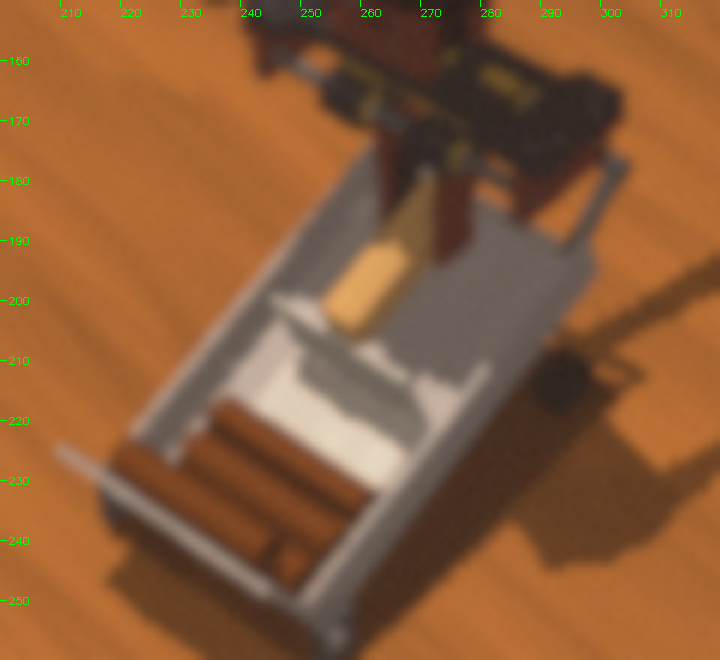

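Grip is now about 76 mm behind the rear wall, with the lip still at the wall foot. I'm rocking up with a light grip along the computed path.

>>> move_arm(
  gripper=[1,1,1,1,1,1,1,1],
  linear=[
    [0,0,0],
    [-3,-0.5,-2.5],
    [-5,-1,-5],
    [-7,-1,-8],
    [-9,-1.5,-11],
    [-11,-1.5,-15],
    [-12.5,-2,-19],
    [-12.5,-2,-19],
  ],
  turn=[0,0,0,0,0,0,0,0],
  force=14,
)

```text
time: 32.5
position: [0.5454, -0.0288, 0.1351]
eef_rot: [0.001, -0.073, 0.997, -0.0]
force: [-2.7, -0.6, 7.1]
width: 0.274
```

Run:
```python
from h import *
s=telemetry.read_state();print(s["time"],s["position"],s["force"],s["eef_rot"],s["width"])
f=eyes.grab_frame("scene");crop(f,200,150,320,260,6,"o1.png",10)
yaw=np.radians(9)
P=s["position"]-[0,0,.004]
for p in (0,.1,.2,.3): 
  h=ptw(P,yaw,p,-.076,0,0,0);print(p,[np.round(w2p(f,ptw(P,yaw,p,-.076,0,y,.055)),1) for y in (-.042,.042)],np.round(h,4),"floor",round(.0358+(.7057-h[0])/.988*.3707,4),np.round(ptw(P,yaw,p,-.076,.105,0,0),4))
```

```text
32.5 [ 0.54542103 -0.02882049  0.13514618] [-2.72172488 -0.62424441  7.0923285 ] [ 6.84405796e-04 -7.33828122e-02  9.97303579e-01 -2.56770980e-04] 0.2743338612869259
0 [array([245.1, 196.4]), array([267.5, 209.9])] [ 0.6205 -0.0169  0.0761] floor 0.0678 [ 7.242e-01 -5.000e-04  7.610e-02]
0.1 [array([245.4, 198. ]), array([267.7, 211.6])] [ 0.6142 -0.0179  0.0689] floor 0.0701 [ 0.7174 -0.0016  0.0584]
0.2 [array([245.8, 199.5]), array([268., 213.])] [ 0.6072 -0.019   0.0622] floor 0.0728 [ 0.7089 -0.0029  0.0414]
0.3 [array([246.5, 200.7]), array([268.5, 214.2])] [ 0.5996 -0.0202  0.0564] floor 0.0756 [ 0.6987 -0.0045  0.0253]
```

View pics/o1.png

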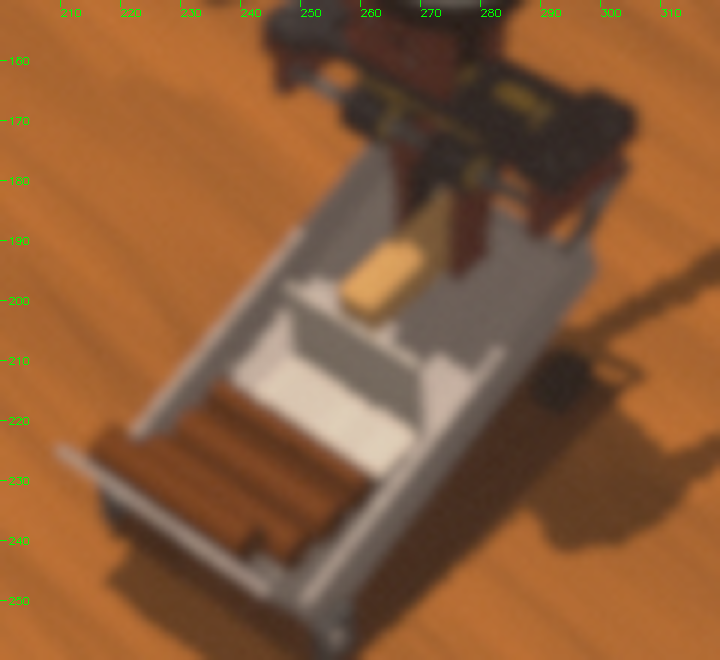

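All four sticks have risen together, at (218..258,218..243), and the tray hasn't moved. I'm continuing past level.

>>> move_arm(
  gripper=[1,1,1,1,1,1,1,1],
  linear=[
    [0,0,-2],
    [-1,0,-4],
    [-1,0,-6],
    [-1.5,0,-8],
    [-2,0,-10],
    [-2,0,-12],
    [-2,0,-14],
    [-2,0,-15],
  ],
  turn=[0,0,0,0,0,0,0,0],
  force=14,
)

```text
time: 33.55
position: [0.5436, -0.0289, 0.1198]
eef_rot: [0.001, -0.073, 0.997, -0.0]
force: [-2.7, -0.2, 6.7]
width: 0.277
```

Run:
```python
from h import *
s=telemetry.read_state();print(s["time"],s["position"],s["force"],s["eef_rot"],s["width"])
f=eyes.grab_frame("scene");crop(f,200,150,320,260,6,"o2.png",10)
yaw=np.radians(9)
P=s["position"]-[0,0,.004]
for p in (-.2,-.1,0,.1,.2): 
  h=ptw(P,yaw,p,-.076,0,0,0);print(p,[np.round(w2p(f,ptw(P,yaw,p,-.076,0,y,.055)),1) for y in (-.042,.042)],np.round(h,4),"floor",round(.0358+(.7057-h[0])/.988*.3707,4),np.round(ptw(P,yaw,p,-.076,.105,0,0),4))
```

```text
33.55 [ 0.54364354 -0.02886105  0.11980228] [-2.71021846 -0.19755917  6.74773379] [ 6.91651263e-04 -7.33351390e-02  9.97307074e-01 -2.80436859e-04] 0.27691831638359404
-0.2 [array([245.7, 196. ]), array([268. , 209.5])] [ 0.629  -0.0153  0.0771] floor 0.0646 [0.7306 0.0008 0.098 ]
-0.1 [array([245.6, 197.9]), array([267.9, 211.5])] [ 0.6242 -0.0161  0.0687] floor 0.0664 [7.274e-01 2.000e-04 7.920e-02]
0 [array([245.7, 199.7]), array([267.9, 213.3])] [ 0.6187 -0.017   0.0608] floor 0.0684 [ 7.224e-01 -5.000e-04  6.080e-02]
0.1 [array([246. , 201.3]), array([268.1, 214.9])] [ 0.6124 -0.018   0.0535] floor 0.0708 [ 0.7156 -0.0016  0.043 ]
0.2 [array([246.5, 202.8]), array([268.4, 216.3])] [ 0.6054 -0.0191  0.0469] floor 0.0734 [ 0.7071 -0.003   0.026 ]
```

View pics/o2.png

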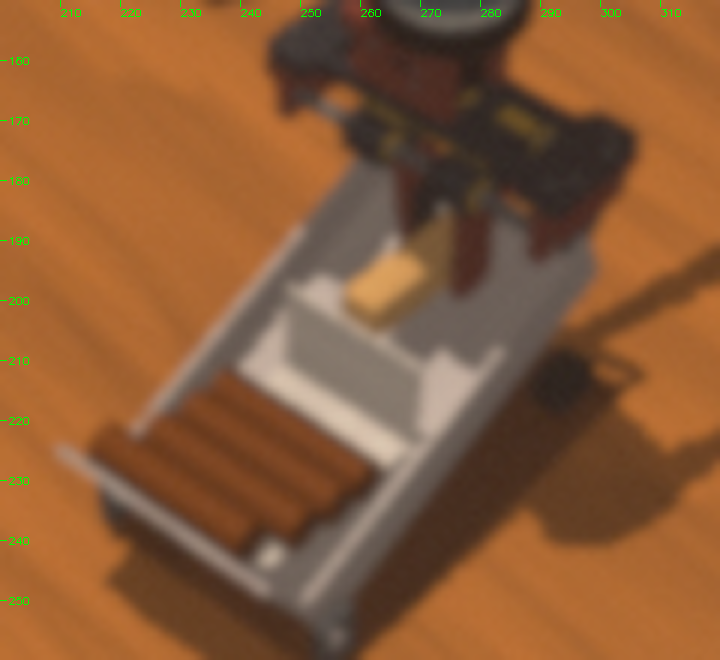

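Pitch is about -0.07. The four sticks lie in a row on the pan at (215..260,215..242), with the lip corner showing at (244,242). A touch more pitch while they roll back, then I'll tighten.

>>> move_arm(
  gripper=[1,1,1,1],
  linear=[
    [0,0,-2],
    [0,0,-4],
    [0,0,-4],
    [0,0,-4],
  ],
  turn=[0,0,0,0],
  force=14,
)

```text
time: 34.1
position: [0.5436, -0.0288, 0.1153]
eef_rot: [0.0, -0.073, 0.997, -0.0]
force: [-1.9, -0.1, 4.7]
width: 0.271
```

>>> move_arm(
  gripper=[1,1,1,1],
  linear=[
    [0,0,0],
    [0,0,0],
    [0,0,1],
    [0,0,3],
  ],
  turn=[0,0,0,0],
  force=60,
)

```text
time: 34.6
position: [0.5429, -0.0285, 0.1165]
eef_rot: [-0.001, -0.074, 0.997, 0.0]
force: [0.1, 0.4, -2.8]
width: 0.269
```

Run:
```python
from h import *
s=telemetry.read_state();print(s["time"],s["position"],s["force"],s["eef_rot"],s["width"])
f=eyes.grab_frame("scene");crop(f,200,150,320,260,6,"o3.png",10)
```

```text
34.6 [ 0.54291162 -0.02850383  0.11653416] [ 0.11064862  0.37843114 -2.81464148] [-9.47984617e-04 -7.35377147e-02  9.97291946e-01  2.82450176e-04] 0.26875686346135347
```

View pics/o3.png

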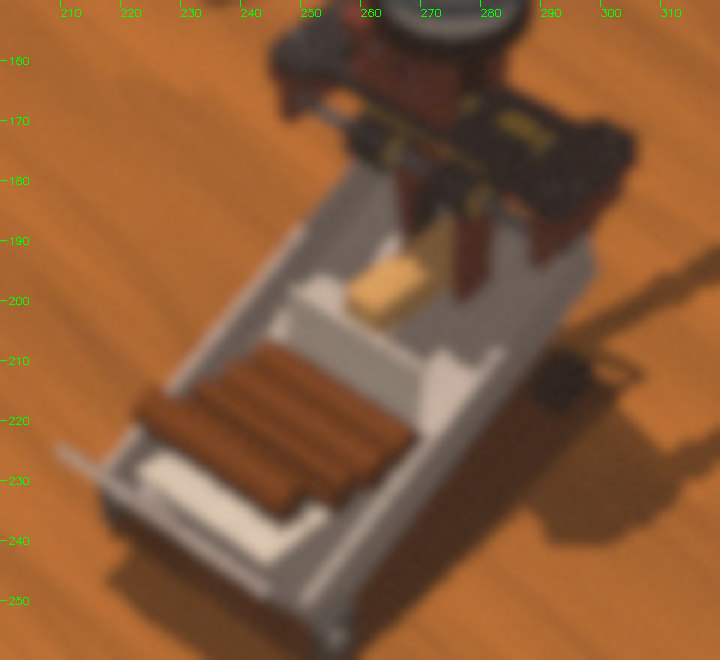

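All four sticks rest against the rear wall. I'm lifting gently.

>>> move_arm(
  gripper=[1,1,1,1,1,1,1,1],
  linear=[
    [0,0,3],
    [0,0,8],
    [-2,0,16],
    [-4,0,26],
    [-6,0,38],
    [-8,0,50],
    [-8,0,60],
    [-8,0,65],
  ],
  turn=[0,0,0,0,0,0,0,0],
  force=60,
)

```text
time: 35.65
position: [0.5357, -0.0287, 0.1837]
eef_rot: [0.001, -0.074, 0.997, -0.0]
force: [-0.7, 0.2, -3.4]
width: 0.269
```

Run:
```python
from h import *
s=telemetry.read_state();print(s["time"],s["position"],s["force"],s["eef_rot"],s["joint_pos"])
f=eyes.grab_frame("scene");crop(f,200,130,320,260,5,"o4.png",10)
yaw=np.radians(9)
P=s["position"]-[0,0,.004]
for p in (-.2,-.1,0,.1): 
  print(p,[np.round(w2p(f,ptw(P,yaw,p,-.076,x,y,z)),1) for x,y,z in ((0,-.042,.055),(0,.042,.055),(.105,-.042,0),(.105,.042,0))])
```

```text
35.65 [ 0.53566135 -0.02867467  0.18372027] [-0.68961371  0.21438385 -3.43462684] [ 6.23562095e-04 -7.35491019e-02  9.97291395e-01 -1.21314054e-04] [-1.16903708e-01 -8.55648459e-02  1.50110680e+00 -2.09636803e-06
  1.72478020e+00 -1.83493154e+00]
-0.2 [array([247.2, 178.8]), array([270.4, 192.2]), array([219.9, 209.8]), array([243. , 224.8])]
-0.1 [array([247.1, 180.8]), array([270.3, 194.3]), array([221.2, 213.7]), array([244.1, 228.7])]
0 [array([247.2, 182.8]), array([270.3, 196.2]), array([223. , 217.1]), array([245.6, 232. ])]
0.1 [array([247.5, 184.5]), array([270.4, 198. ]), array([225.2, 219.8]), array([247.5, 234.6])]
```

View pics/o4.png

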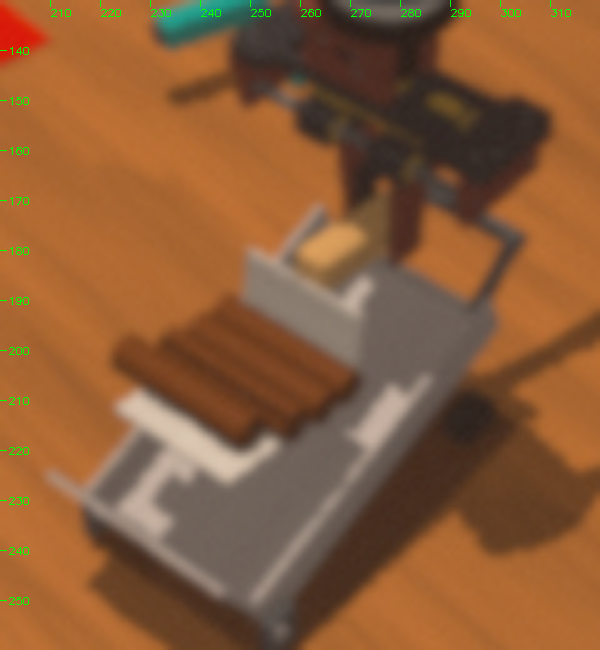

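All four sticks are aboard, the pitch is about -0.13 and steady, and the tray is empty. I'm carrying them smoothly to the tub.

>>> move_arm(
  gripper=[1,1,1,1,1,1,1,1],
  linear=[
    [-2,6,5],
    [-5,18,14],
    [-10,36,26],
    [-16,60,38],
    [-24,90,50],
    [-34,125,60],
    [-44,163,66],
    [-55,201,68],
  ],
  turn=[0,0.01,0.02,0.03,0.04,0.05,0.06,0.07],
  force=60,
)

```text
time: 36.7
position: [0.4795, 0.1747, 0.2523]
eef_rot: [0.001, -0.109, 0.994, 0.0]
force: [0.5, -0.0, -3.2]
width: 0.268
```

>>> move_arm(
  gripper=[1,1,1,1,1,1,1,1],
  linear=[
    [-10,37,0],
    [-19,71,0],
    [-27,101,0],
    [-34,125,-1],
    [-38,143,-2],
    [-41,155,-4],
    [-43,162,-6],
    [-43,163,-8],
  ],
  turn=[0,0,0,0,0,0,0,0],
)

```text
time: 37.7
position: [0.4374, 0.3354, 0.2424]
eef_rot: [-0.0, -0.108, 0.994, -0.0]
force: [0.2, 0.1, -3.7]
width: 0.265
```

Run:
```python
from h import *
s=telemetry.read_state();print(s["time"],s["position"],s["force"],s["eef_rot"],s["joint_pos"])
f=eyes.grab_frame("scene");crop(f,260,170,440,340,4,"q1.png",10)
f=eyes.grab_frame("top");crop(f,50,120,270,270,3,"q2.png",10)
yaw=np.radians(13)
P=s["position"]-[0,0,.004]
for p in (-.2,-.1,0): 
  print(p,[np.round(ptw(P,yaw,p,-.076,x,0,0),3) for x in (0,.105)])
```

```text
37.7 [0.43739201 0.33536276 0.24239978] [ 0.15403533  0.10617902 -3.69191148] [-1.17046180e-04 -1.08379784e-01  9.94109545e-01 -1.43894716e-04] [ 5.92486219e-01 -3.90821065e-02  1.35290300e+00 -1.50807048e-04
  1.82811286e+00 -1.19553464e+00]
-0.2 [array([0.522, 0.355, 0.2  ]), array([0.622, 0.378, 0.221])]
-0.1 [array([0.517, 0.354, 0.191]), array([0.619, 0.377, 0.202])]
0 [array([0.511, 0.352, 0.183]), array([0.614, 0.376, 0.183])]
```

View pics/q1.png

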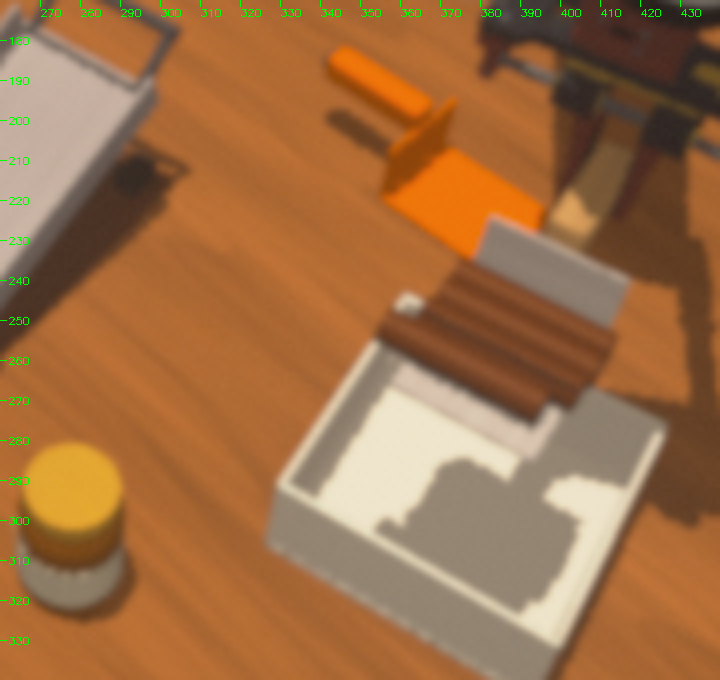

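View pics/q2.png

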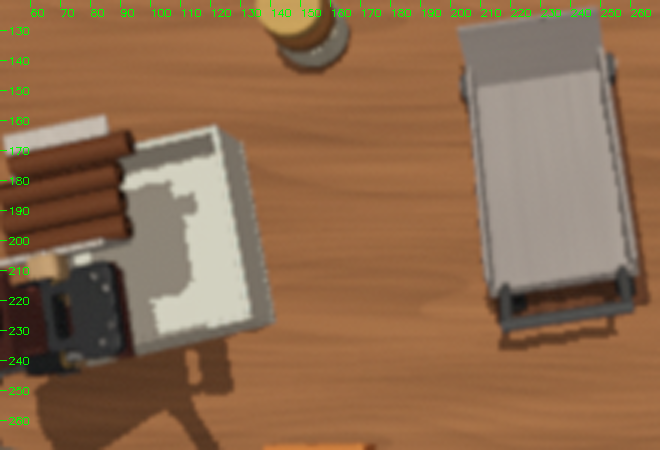

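Run:
```python
from h import *
f=eyes.grab_frame("scene")
for p in [(329.5,291),(398.5,332),(425,277.5)]: print(np.round(p2w(f,*p,.075),3))
t=eyes.grab_frame("top")
for p in [(122,162),(68,241)]: print(np.round(p2w(t,*p,.075),3))
print(np.round([p2w(t,48,167,.215),p2w(t,84,159.5,.215),p2w(t,92,170,.215),p2w(t,92,195,.215)],3))
```

```text
[0.646 0.294 0.075]
[0.607 0.471 0.075]
[0.433 0.429 0.075]
[0.647 0.289 0.075]
[0.425 0.424 0.075]
[[0.6   0.418 0.215]
 [0.62  0.331 0.215]
 [0.593 0.309 0.215]
 [0.532 0.305 0.215]]
```

The tub corners fit a centre of (538,359), and the sticks lie inside its outline. I'm shifting 12 mm left, lowering, then loosening the grip to tip.

>>> move_arm(
  gripper=[1,1,1,1,1,1],
  linear=[
    [-1,4,-8],
    [-2,9,-20],
    [-2,12,-34],
    [-2,12,-48],
    [-2,12,-58],
    [-2,12,-60],
  ],
  turn=[0,0,0,0,0,0],
  force=60,
)

```text
time: 38.65
position: [0.435, 0.347, 0.1813]
eef_rot: [-0.001, -0.108, 0.994, -0.0]
force: [0.3, 0.3, -3.2]
width: 0.271
```

>>> move_arm(
  gripper=[1,1,1,1,1,1],
  linear=[
    [0,0,0],
    [0,0,0],
    [0,0,0],
    [0,0,0],
    [0,0,0],
    [0,0,0],
  ],
  turn=[0,0,0,0,0,0],
  force=16,
)

```text
time: 39.4
position: [0.4355, 0.3474, 0.1828]
eef_rot: [0.0, -0.108, 0.994, 0.0]
force: [0.5, -0.2, -2.7]
width: 0.272
```

Run:
```python
from h import *
s=telemetry.read_state();print(s["time"],s["position"],s["force"],s["width"])
f=eyes.grab_frame("scene");crop(f,300,170,440,340,4,"r1.png",10)
```

```text
39.4 [0.43552889 0.34739771 0.1828133 ] [ 0.51310126 -0.15769905 -2.74555218] 0.27168311705190956
```

View pics/r1.png

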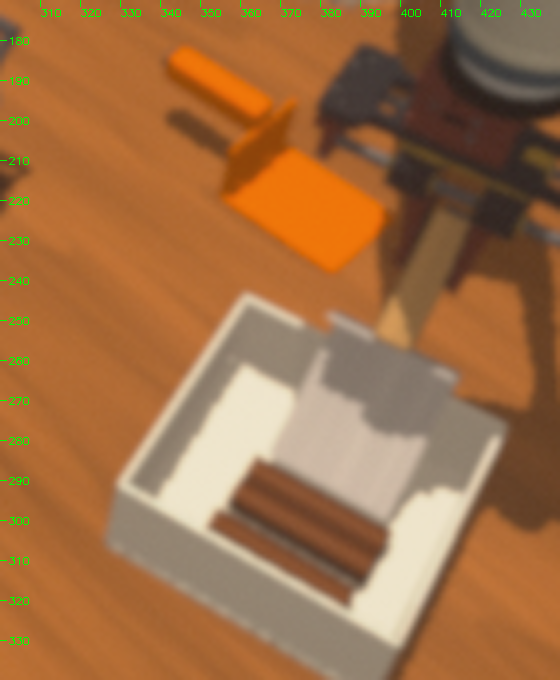

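The sticks are rolling off into the tub. I'm tightening and drawing up so that the rest roll off.

>>> move_arm(
  gripper=[1,1,1,1,1,1,1,1],
  linear=[
    [0,0,0],
    [0,0,3],
    [-2,0,10],
    [-4,-1,20],
    [-6,-1,35],
    [-8,-2,55],
    [-10,-2,75],
    [-10,-2,90],
  ],
  turn=[0,0,0,0,0,0,0,0],
  force=50,
)

```text
time: 40.45
position: [0.4255, 0.3456, 0.275]
eef_rot: [0.001, -0.108, 0.994, 0.001]
force: [-0.7, 0.0, -1.5]
width: 0.271
```

Run:
```python
from h import *
s=telemetry.read_state();print(s["time"],s["position"],s["force"],s["width"])
f=eyes.grab_frame("scene");crop(f,300,170,440,340,4,"r2.png",10)
f=eyes.grab_frame("top");crop(f,50,120,150,270,4,"r3.png",10)
```

```text
40.45 [0.42545783 0.34555657 0.27499166] [-0.67109551  0.04776973 -1.46423054] 0.2709836079751564
```

View pics/r2.png

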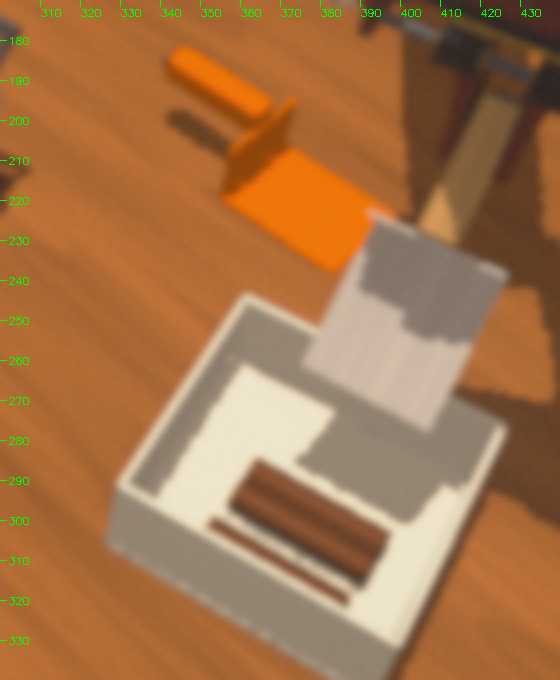

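View pics/r3.png

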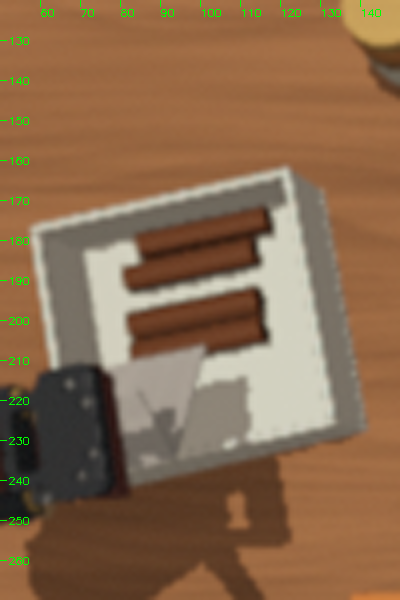

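All four sticks are in the tub, at (95,178), (90,185), (88,197) and (90,206) in the top view, and the scoop is empty. I'll lay the scoop in the clear strip between tub and tray.

>>> move_arm(
  gripper=[1,1,1,1,1,1,1,1],
  linear=[
    [8,-20,0],
    [20,-56,0],
    [34,-96,0],
    [50,-140,0],
    [64,-180,0],
    [73,-205,0],
    [75,-211,-25],
    [75,-211,-60],
  ],
  turn=[0,0,0,0,0,0,0,0],
  force=50,
)

```text
time: 41.55
position: [0.501, 0.1335, 0.2123]
eef_rot: [0.001, -0.108, 0.994, -0.0]
force: [0.2, -0.2, -2.5]
width: 0.265
```

Run:
```python
from h import *
s=telemetry.read_state();print(s["time"],s["position"],s["force"],s["eef_rot"])
f=eyes.grab_frame("scene");crop(f,240,130,420,290,4,"s1.png",10)
yaw=np.radians(12.5);P=s["position"]-[0,0,.004]
for p in (.4,.6,.8): print(p,[np.round(w2p(f,ptw(P,yaw,p,-.076,x,y,z)),1) for x,y,z in ((0,-.042,.055),(0,.042,.055),(.105,-.042,0),(.105,.042,0))],np.round(ptw(P,yaw,p,-.076,.105,0,0),3))
```

```text
41.55 [0.50102682 0.13351772 0.21227473] [ 0.23662213 -0.21590972 -2.49371153] [ 7.22290159e-04 -1.07591103e-01  9.94194967e-01 -6.55114496e-06]
0.4 [array([298.8, 208.1]), array([326.5, 222.2]), array([281.8, 247.5]), array([308.3, 262.7])] [0.641 0.165 0.088]
0.6 [array([300.1, 209.5]), array([327.5, 223.5]), array([287.1, 246.7]), array([312.9, 261.4])] [0.614 0.159 0.062]
0.8 [array([301.9, 209.9]), array([329. , 223.8]), array([293. , 243.6]), array([318.3, 257.7])] [0.582 0.151 0.042]
```

View pics/s1.png

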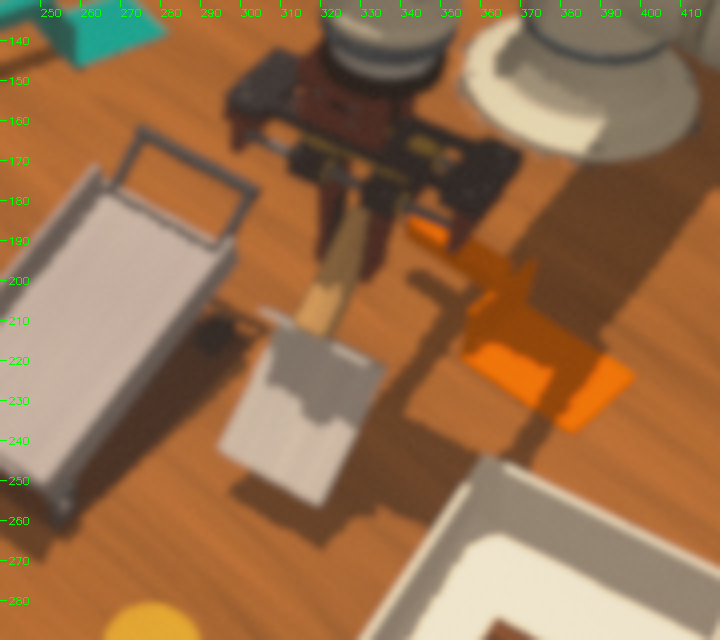

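The pitch is about 0.8 and the strip is clear. I'm lowering until the lip touches, then letting it lay itself flat with a light grip while retreating.

>>> move_arm(
  gripper=[1,1,1,1],
  linear=[
    [0,0,-15],
    [0,0,-30],
    [0,0,-38],
    [0,0,-41],
  ],
  turn=[0,0,0,0],
  force=30,
)

```text
time: 42.1
position: [0.5003, 0.1345, 0.1715]
eef_rot: [-0.0, -0.109, 0.994, 0.0]
force: [-0.1, 0.7, -1.4]
width: 0.273
```

>>> move_arm(
  gripper=[1,1,1,1,1,1,1,1],
  linear=[
    [0,0,-4],
    [-8,-2,-9],
    [-17,-4,-15],
    [-25,-6,-22],
    [-32,-7,-31],
    [-39,-9,-40],
    [-46,-10,-50],
    [-52,-12,-60],
  ],
  turn=[0,0,0,0,0,0,0,0],
  force=8,
)

```text
time: 43.1
position: [0.4477, 0.1223, 0.1114]
eef_rot: [0.0, -0.109, 0.994, 0.0]
force: [-2.2, 0.4, 2.4]
width: 0.271
```

Run:
```python
from h import *
s=telemetry.read_state();print(s["time"],s["position"],s["force"],s["eef_rot"])
f=eyes.grab_frame("scene");crop(f,240,130,420,290,4,"s2.png",10)
```

```text
43.1 [0.44770334 0.12229552 0.11142131] [-2.16995963  0.44999084  2.39694097] [ 2.28842529e-04 -1.08511023e-01  9.94095215e-01  9.54926543e-05]
```

View pics/s2.png

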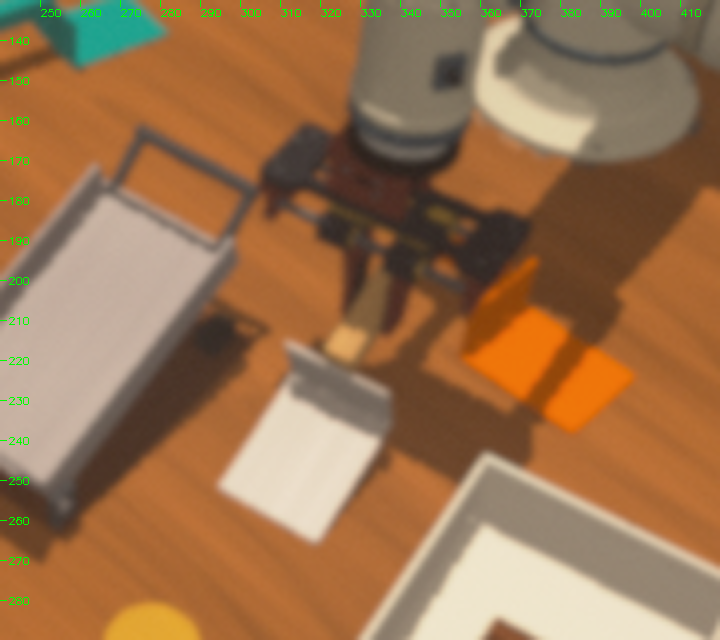

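>>> move_arm(
  gripper=[1,1,1,1,1,1,1,1],
  linear=[
    [-5,-1,-9],
    [-9,-2,-18],
    [-13,-3,-27],
    [-16,-4,-35],
    [-18,-4,-42],
    [-20,-5,-48],
    [-21,-5,-52],
    [-21,-5,-53],
  ],
  turn=[0,0,0,0,0,0,0,0],
  force=8,
)

```text
time: 44.15
position: [0.4271, 0.1172, 0.0596]
eef_rot: [-0.0, -0.108, 0.994, -0.0]
force: [-7.4, -2.1, 8.9]
width: 0.271
```

Run:
```python
from h import *
s=telemetry.read_state();print(s["time"],s["position"],s["force"],s["eef_rot"])
f=eyes.grab_frame("scene");crop(f,240,130,420,290,4,"s3.png",10)
yaw=np.radians(12.5)
for dz in (0,.004):
  P=s["position"]-[0,0,dz]
  print([np.round(w2p(f,ptw(P,yaw,0,-.076,x,y,z)),1) for x,y,z in ((0,-.042,.055),(0,.042,.055),(.105,-.042,0),(.105,.042,0))],np.round(ptw(P,yaw,0,-.076,.105,0,0),3))
```

```text
44.15 [0.4271364  0.11724594 0.05964642] [-7.42926988 -2.09471694  8.91630619] [-1.61168068e-04 -1.08459940e-01  9.94100800e-01 -1.21280761e-04]
[array([308.6, 221.9]), array([333.7, 234.9]), array([288.2, 256.3]), array([313.1, 270.7])] [0.604 0.156 0.005]
[array([308.5, 222.7]), array([333.5, 235.8]), array([288.2, 257.1]), array([313. , 271.5])] [0.604 0.156 0.001]
```

View pics/s3.png

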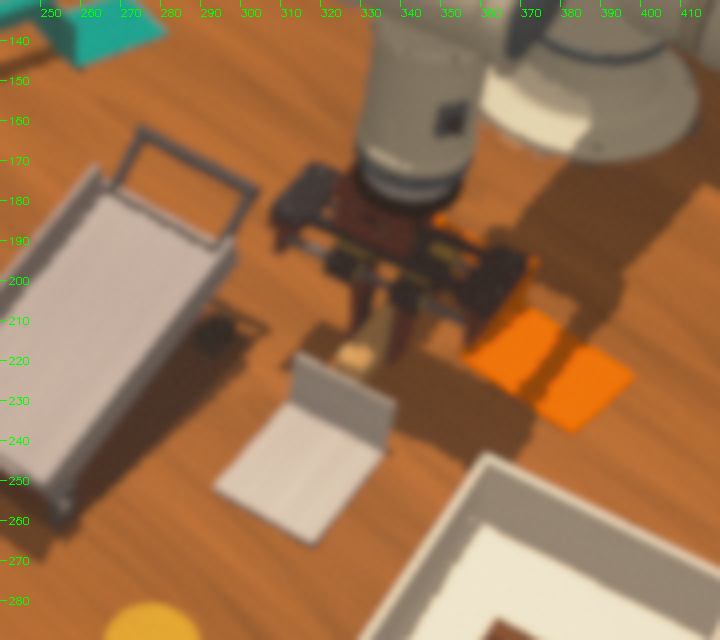

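Run:
```python
from h import *
f=eyes.grab_frame("scene")
a,b,c=[p2w(f,*p,.002) for p in [(293,251.5),(317.5,266.5),(336.5,242.5)]]
print(a,b,c,np.linalg.norm(a-b),np.linalg.norm(b-c))
s=telemetry.read_state()["position"]
from scipy.optimize import least_squares
def res(q):
    yaw=np.radians(12.5)
    pts=[(.105,-.042,0),(.105,.042,0),(0,.042,0),(0,-.042,.055),(0,.042,.055)]
    ob=[(293,251.5),(317.5,266.5),(336.5,242.5),(314,218),(338.5,231)]
    return np.concatenate([w2p(f,ptw([*q[:3]],q[4],q[3],-.076,*p))-o for p,o in zip(pts,ob)])
r=least_squares(res,[*s,0,.218]);print(r.x,r.fun.round(1))
```

```text
[0.58896879 0.11092194 0.002     ] [0.57342719 0.19481958 0.002     ] [0.46733869 0.17350503 0.002     ] 0.08532499045992006 0.10820849893044916
[0.40714278 0.1211374  0.06579716 0.02988647 0.18774874] [ 0.1  0.2 -0.1 -0.1 -0.1  0.  -0.1 -0.3  0.1  0.2]
```

The scoop fits as lying flat, with a pitch of 0.03 rad and measured sides of 85 and 108 mm. I'm releasing and retreating upward.

>>> move_arm(
  gripper=[1,0.5,0.5,0.5,0.5,0.5,0.5,0.5],
  linear=[
    [-1,0,1],
    [-1,0,1],
    [-1,0,1],
    [-1,0,10],
    [-1,0,35],
    [-1,0,75],
    [-1,0,120],
    [-1,0,160],
  ],
  turn=[0,0,0,0,0,0,0,0],
  force=20,
)

```text
time: 45.25
position: [0.4265, 0.1174, 0.2211]
eef_rot: [0.001, -0.108, 0.994, 0.0]
force: [0.3, 0.3, -0.2]
width: 0.502
```

Run:
```python
from h import *
s=telemetry.read_state();print(s["time"],s["position"],s["force"])
f=eyes.grab_frame("scene");crop(f,200,130,440,340,3,"t1.png",10)
f=eyes.grab_frame("top");crop(f,40,90,290,300,3,"t2.png",10)
```

```text
45.25 [0.42646455 0.11736991 0.22109511] [ 0.30777367  0.30365019 -0.23418218]
```

View pics/t1.png

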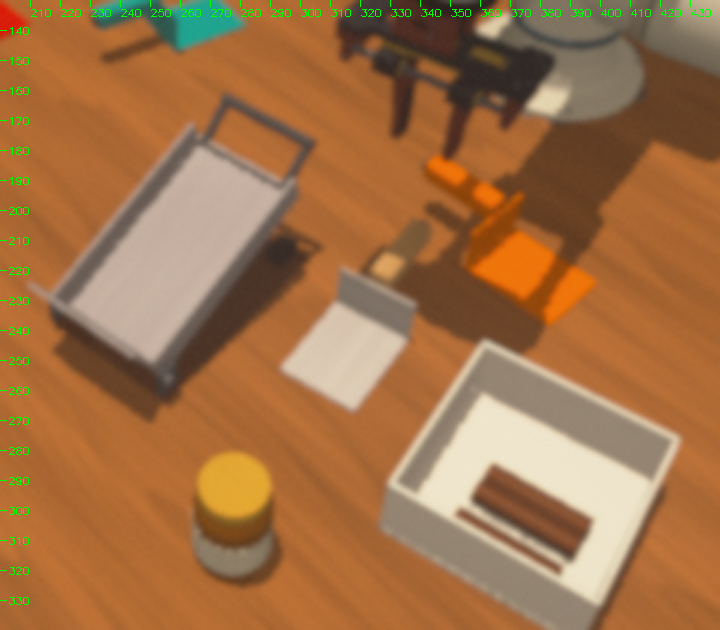

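View pics/t2.png

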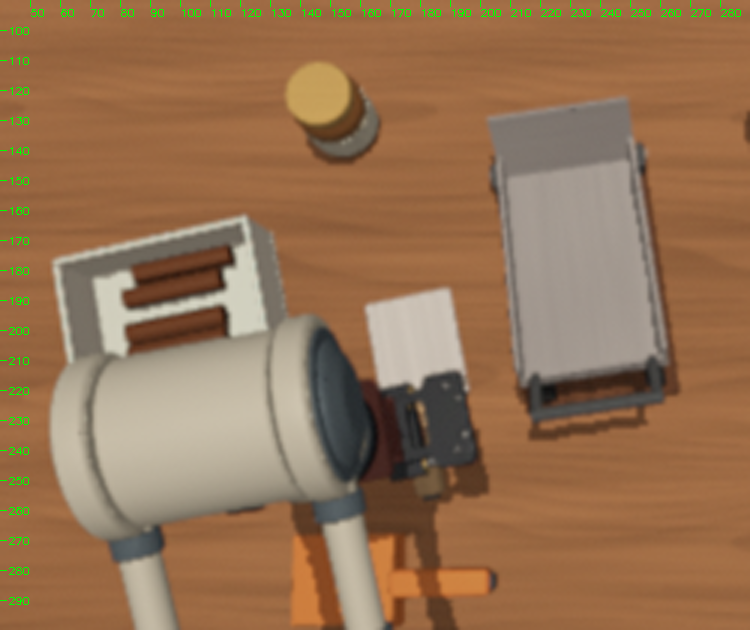

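Run:
```python
from h import *
f=eyes.grab_frame("scene");t=eyes.grab_frame("top")
crop(f,255,150,315,200,10,"u1.png",5)
yaw=np.radians(9);d=np.array([np.cos(yaw),np.sin(yaw),0]);n=np.array([-d[1],d[0],0]);H=np.array([.7099,-.007,.030])
for a in (.3,.33,.355,.38):
    dx=d*np.cos(a)-np.array([0,0,np.sin(a)]);dz=d*np.sin(a)+np.array([0,0,np.cos(a)])
    print(a,[np.round(w2p(f,H-dx*.272+dz*.030+n*y),1) for y in(-.052,.052)],[np.round(w2p(t,H-dx*.272+dz*.030+n*y),1) for y in(-.052,.052)])
```

```text
0.3 [array([275.7, 164.2]), array([302.8, 178.6])] [array([258.8, 224.1]), array([218.7, 230.1])]
0.33 [array([275., 163.]), array([302.3, 177.4])] [array([258.6, 222.5]), array([218.2, 228.6])]
0.355 [array([274.5, 162. ]), array([301.8, 176.4])] [array([258.4, 221.2]), array([217.8, 227.3])]
0.38 [array([273.9, 161. ]), array([301.3, 175.4])] [array([258.2, 219.7]), array([217.4, 225.9])]
```

View pics/u1.png

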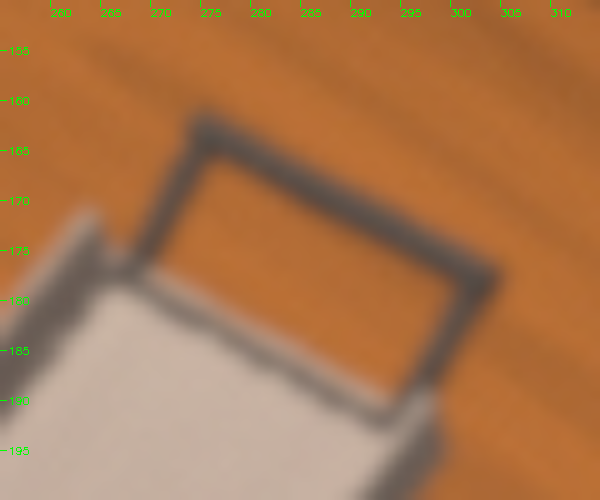

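The bar corners at (275,163) and (302,178) give a tilt of about 0.33–0.35 rad (19–20°). Handing in.

```bash
python3 -c "
from rig import order
print(order.close_job())"
```

```text
the job is handed in; nothing more can be done
None
```

The job is done and handed in at about 45 s of the 72 s allowed, but the tray did not stay at 20° throughout. Part-way through the scooping it was pressed down to about 10–11°, and I lifted it back before going on.

**What happened**
- I lifted the tray to about 20° and all four sticks rolled down to the low end.
- **First scoop attempt:** it left one stick behind against the low wall. While I backed off, the scoop's handle pressed on the tray's end wall, reading about 35 N at the wrist. Later pushes reached about 45 N on each of two axes (roughly 64 N together), well under the 120 N limit.
- **Tray dip:** levelling the scoop inside the tray pushed the tray down. I left the scoop and sticks in it, re-lifted the tray to about 20°, and regripped the scoop further back on its handle.
- All four sticks then came out in one scoopful and were tipped into the tub.
- I laid the scoop flat in the strip between tub and tray, not in its original place.

**Last checks**
- All four sticks were seen in the tub when the scoop came away, and no later picture showed any on the counter or in the tray.
- The tray measured 19–20°.
- The scoop fitted as flat just before release (pitch 0.03 rad) and looked flat afterwards.
- The gripper touched nothing at the end and the wrist force was near zero.
- The fingers never touched the sticks, and I never went near either jar. The honey jar was in its place in the last pictures; the pepper jar was out of frame in them.

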